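# Close the dressing tank with its camlock cap

### The arm

A 6-joint arm with a two-finger parallel gripper is mounted at the origin on a cart in front of the work surface, level with it; the furniture and walls round the work are solid. World frame = base frame: x ahead of the robot, y to its left, z up, the work surface at z = 0. Lengths are in m, angles in rad, forces in N, time in s.
With the tool pointing down it reaches from about 0.225 to 0.875 m from the base axis. Payload 3.4 kg.
Tool frame: the origin (TCP) lies at the very end of the fingers, on their centre line; the grasp point (between the pads) lies behind it (manip.tcp_to_grasp is the z of the grasp point in the tool frame, in m); z points along the fingers, y is the direction in which the jaws open and shut (so a half turn about z gives the same grasp; the last joint's range is limited). The gripper opens to 85 mm and grips with 20 to 120 N. Pads are 22 mm wide; open, the fingers measure 114 mm over their backs; the gripper's body (76 mm by 85 mm) begins 54 mm behind the grasp point. The pads swing forward as they close: fully open they stand 13 mm farther back than shut.
Start: joints at [-1.285, 0.276, 1.505, -0, 1.361, -0.121], TCP at [0.228, -0.528, 0.231] pointing down, gripper open.
Joint ranges: [-2.89, 2.89], [-0.75, 2.08], [0.22, 2.7], [-1.18, 4.32], [0.11, 2.71], [-2.7, 2.7]. Speed limits (rad/s): [2.57, 2.57, 3.14, 3.14, 3.14, 3.14].

### API

Orientations are given as a unit quaternion [w, x, y, z].
In Python, from rig import manip, eyes gives the robot as it stands.
- The arm moves only by the tool servo_tool, never from a script. Its argument "increments" is a list of rows, each an object with "slide": the shift along the tool's x, y, z in m, a list of three; "spin": the turn about the tool's z in degrees. A call has 1 to 8 rows; each row shifts and turns the commanded pose from where the row before left it, along the tool's axes as they then stand; what a row does not reach is not made up. A row lasts 1/10 s, in which the tool goes at most 50 mm and 8.59 degrees, less where a joint would pass 70% of its speed; a pose out of reach is approached as far as the arm can. A call is refused whole if a number of a shift passes 0.05 or a number of a turn 8.59, either way. A call with a gripper value outside its range is refused whole. "hand" is the opening, from 0 (shut) to 1 (fully open), set as the call begins (left out, the last holds). The fingers move at their own pace and stop on an object; "newtons" is the grip in N (left out, the last holds). Time passes only in rows, so rows that do not move let the fingers close. It gives the time, the measured TCP pose, the force and the opening at its end, in the units of the state.
- manip.get_state(): the state, without advancing time (a new reading comes with each control period).
- eyes.get_image(name): name is "side" or "top" or "wrist"; returns the picture (480x640x3 uint8, blue, green, red); there is no depth.
- eyes.calibration(name): a dict with "fx", "fy", "cx", "cy" (pixels), "rvec" (rotation vector, rad) and "tvec" (3), from world to camera coordinates, as OpenCV has them; the wrist camera has in their place "hand_eye" (4x4, takes a point from camera to tool coordinates, whose origin is the TCP and whose axes are the flange's). Camera axes: x right, y down, z forward; pixel columns grow to the right and rows downward; lengths in m; the calibration is good to about 2 mm. A picture is of the moment at which its call begins: read the wrist's pose just before it. calibration takes no time and is no camera call.
- manip.sign_off(): hands the job in, once; it reports no verdict.
The state is a dict: "clock": time; "qpos": joint angles; "qd": joint speeds; "effort": joint torques, N m; "position": TCP position; "ee_rot": TCP orientation; "contact_force": force on the tool from outside, world axes, zero at the start; "moment": the same for the moment, N m; "width": finger opening in m.
Only numpy, scipy, OpenCV 4.12 (cv2) and the standard library are available. Lean on these libraries where they do the work, as an engineer would, in place of code of your own. Each camera call takes 0.05 s, during which the arm holds its last target.

### The job

Close the dressing tank: push the camlock cap straight down onto the tank's grooved neck, with both cam arms still raised, until it is fully home against the grip of its gasket, then swing its two cam arms all the way down one after the other, and let go. Feel your way and use no more force than it needs, both on the neck and on the arms, and leave the other things on the table where they are.

Things in the scene. Friction and masses are not known exactly. Their poses are not given: they have to be found in the camera images.
- tank: Low round stainless steel tank, 160 mm across, fixed on the table, domed top 70 mm above the table. Origin: centre of its underside, z up. A short capped outlet sticks out low at its -x side, to 95 mm from the axis. On its axis stands the bare metal neck (the adaptor), which is sprung: pressed, it sinks straight down up to 8 mm (about 2 N per mm; the cap's weight alone sinks it 1 to 2 mm) and comes back.
- neck_top (a point): Centre of the flat top of the tank's grooved neck, on the tank's axis, 148 mm above the table when not pressed. Neck: 44 mm in diameter from the tank top to z = 118 mm, groove 31 mm in diameter to z = 136 mm, lip 44 mm in diameter to z = 148 mm, its last 5 mm tapering to 41 mm.
- cap: Metal camlock cap (the coupling), about 0.38 kg, starts upright, mouth down, on the table. Origin: centre of its open mouth (lowest face), z up. Round body 56 mm in diameter, 42 mm high; on it a square head 28 x 28 mm, sides along the cap's x and y, to grip (z = 42 to 72 mm). A cam arm at its +y and at its -y side. It fits the neck at any turn about the vertical.
- cap_head (a point): Centre of the top of the cap's square head, 72 mm above its mouth.
- cap_seat (a point): End of the cap's bore, 36 mm above its mouth; meets neck_top when fully home. Bore 45.6 mm in diameter. A gasket in it grips the neck over the last 4 mm of travel: pushing on takes 10 to 20 N there, so the neck sinks first; then it slips home and stops hard, and stays on. Pressing with about 25 N seats it surely; over 30 N on cap or arms harms the seal.
- cam_a (a joint): Cam arm on the cap's +y side, rad: 0 = raised (outward, 40 degrees above level), pi/2 = fully down at its stop (outward, 50 degrees below level). Pivot along the cap's x at y = +33 mm, z = 20 mm in the cap. Starts between 0 and 0.3. Stiff: it stays where left; about 6 N at 44 mm from the pivot moves it, more if the cap is not home. Its cam hooks under the neck's lip near the end.
- cam_b (a joint): The same cam arm on the cap's -y side (pivot at y = -33 mm, z = 20 mm in the cap); 0 = raised, pi/2 = fully down.
- cam_a_tip (a point): Point in the ring at the end of arm cam_a, 44 mm from its pivot, in the middle of its thickness. The arm is a straight flat steel bar 11 mm wide and 6 mm thick, ending in a ring 20 mm wide and 5 mm thick; its end is 56 mm from the pivot.
- cam_b_tip (a point): The same point of arm cam_b.
- dip_cup: Bystander: white ramekin, 65 mm across, 37 mm high, loose, between the cap and the tank; origin at the centre of its underside.
- pepper: Bystander: shaker with a dark body and white cap, 41 mm across, 84 mm high, loose, behind; origin at the centre of its underside.
- bell: Bystander: service bell, 85 mm across, 64 mm high, loose, behind; origin at the centre of its underside.
- roll: Bystander: cutlery roll, 222 x 42 x 38 mm, loose, lying along x to the left.

How it is judged:
By the outcome, as a careful person would: the job done as asked, in the order asked, and still so for the second after the job is handed in, with the robot touching nothing.
It also fails if it takes over 72 s, if anything falls off the work surface, if the arm or the gripper's body presses on something with over 40 N, if the wrist force passes 120 N, or if a joint passes its speed limit or range.

## Working session

There is one attempt and no reset: what is moved stays moved. The work goes in short steps, Python scripts to look and compute and a tool call to move; the robot and the scene stay as the last step left them, time stands still between calls to the robot, and variables do not carry over. Pictures are saved under pics/ and viewed, and the job is handed in when it is done.

Besides the shell and the picture viewer there is one more tool, called after "Request:" as name([rows], argument=value, ...), one row to a line, values as JSON. servo_tool: Moves the arm, as the interface text tells. Its arguments: {"type":"object","properties":{"increments":{"type":"array","items":{"type":"object","properties":{"slide":{"type":"array","items":{"type":"number"}},"spin":{"type":"number"}}}},"hand":{"type":"number"},"newtons":{"type":"number"}},"required":["increments"]}

```bash
mkdir -p pics; ls
cat > h.py <<'E'
import numpy as np, cv2
from rig import manip, eyes
from scipy.spatial.transform import Rotation as R
def snap(n,f):
    im=eyes.get_image(n); cv2.imwrite('pics/'+f,im); return im
def cam(n,st=None):
    c=eyes.calibration(n); K=np.array([[c['fx'],0,c['cx']],[0,c['fy'],c['cy']],[0,0,1.]])
    if n=='wrist':
        st=st or manip.get_state(); q=st['ee_rot']; T=np.eye(4); T[:3,:3]=R.from_quat([q[1],q[2],q[3],q[0]]).as_matrix(); T[:3,3]=st['position']
        X=T@np.array(c['hand_eye']); return K,X[:3,:3],X[:3,3]
    Rm=cv2.Rodrigues(np.array(c['rvec'],float))[0]; return K,Rm.T,-Rm.T@np.array(c['tvec'],float).ravel()
def ray(C,u,v):
    K,Rm,o=C; d=Rm@np.linalg.inv(K)@[u,v,1]; return o,d/np.linalg.norm(d)
def onz(C,u,v,z):
    o,d=ray(C,u,v); return o+d*(z-o[2])/d[2]
def proj(C,p):
    K,Rm,o=C; c=K@(Rm.T@(np.array(p,float)-o)); return c[:2]/c[2]
def tri(C1,p1,C2,p2):
    o1,d1=ray(C1,*p1);o2,d2=ray(C2,*p2)
    A=np.c_[d1,-d2]; s=np.linalg.lstsq(A,o2-o1,rcond=None)[0]
    a=o1+d1*s[0];b=o2+d2*s[1]; return (a+b)/2,np.linalg.norm(a-b)
E
python3 - <<'E'
from h import *
s=manip.get_state();print(s, manip.tcp_to_grasp)
for n in ['side','top','wrist']:
    snap(n,n+'0.png'); C=cam(n); print(n,C[2].round(3),C[1][:,2].round(3),C[0][0,0])
E
```

```text
pics
{'clock': 0.0, 'qpos': array([-1.28500734e+00,  2.76592553e-01,  1.50611390e+00, -1.40407555e-05,
        1.36068349e+00, -1.21011945e-01]), 'qd': array([ 0.00099083, -0.00132459,  0.00080341, -0.00039577,  0.00037553,
        0.00150404]), 'effort': array([ 1.34089005e-03, -4.16767502e+01, -2.45801121e+01, -1.44359882e-05,
        1.09978803e-02, -2.32594552e-06]), 'position': array([ 0.22735038, -0.52758526,  0.23044876]), 'ee_rot': array([-8.95032492e-04,  9.79384652e-01,  2.02002217e-01, -8.07957313e-05]), 'contact_force': array([ 0.27432778,  0.68322129, -0.50212279]), 'moment': array([-0.00186351,  0.01626597,  0.03098768]), 'width': 0.08561036149081305} -0.0187
side [ 0.515 -0.937  0.541] [ 0.036  0.924 -0.382] 538.5023673471144
top [0.405 0.015 1.048] [ 0.153  0.013 -0.988] 434.25986452103757
wrist [ 0.303 -0.495  0.373] [-0.298 -0.127 -0.946] 390.6220686820016
```

View pics/side0.png

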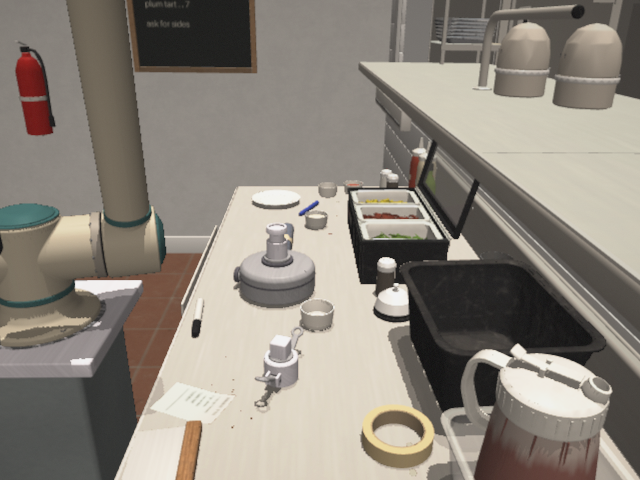

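View pics/top0.png

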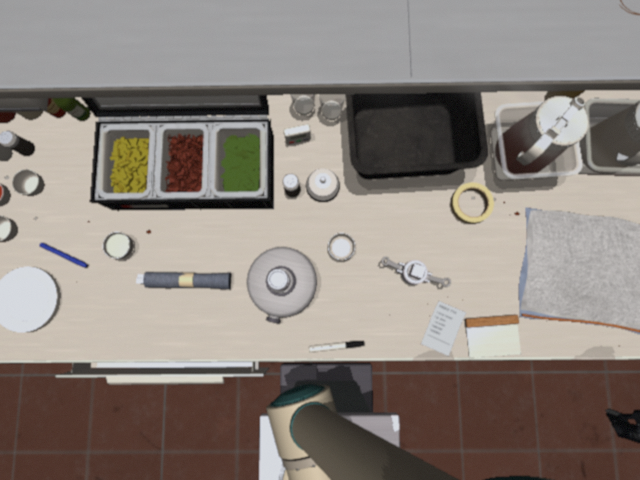

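View pics/wrist0.png

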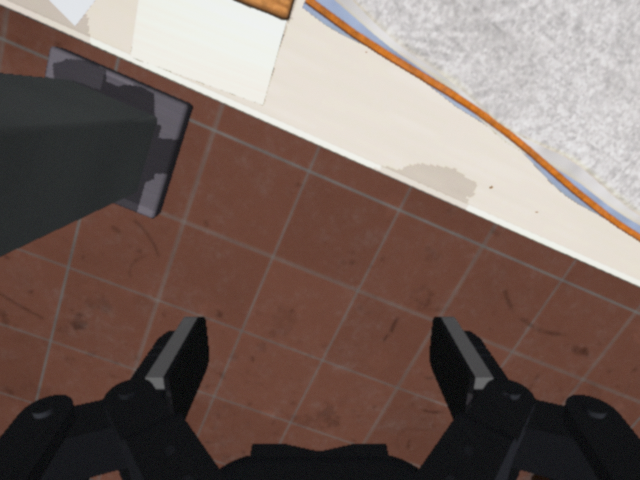

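The side view shows the cap at about (281,360), the tank at (277,275) and the cup at (317,314). In the top view the cap is at (415,271) with arms to (385,262) and (447,283), and the tank neck is at (279,280). I'll zoom in.

Run:
```python
from h import *
a=cv2.imread('pics/top0.png');b=cv2.imread('pics/side0.png')
c=np.vstack([cv2.resize(a[245:305,370:460],None,fx=5,fy=5,interpolation=cv2.INTER_CUBIC),cv2.resize(b[325:410,245:335][:60*1],(450,300),interpolation=cv2.INTER_CUBIC)])
d=np.vstack([cv2.resize(b[325:415,245:315],(350,450),interpolation=cv2.INTER_CUBIC)])
cv2.imwrite('pics/z1.png',cv2.resize(a[245:305,370:460],None,fx=8,fy=8,interpolation=cv2.INTER_CUBIC))
cv2.imwrite('pics/z2.png',cv2.resize(b[325:410,240:320],None,fx=7,fy=7,interpolation=cv2.INTER_CUBIC))
cv2.imwrite('pics/z3.png',np.hstack([cv2.resize(a[240:325,240:325],(400,400),interpolation=cv2.INTER_CUBIC),cv2.resize(b[215:310,230:325],(400,400),interpolation=cv2.INTER_CUBIC)]))
```

```text
(no output)
```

View pics/z1.png

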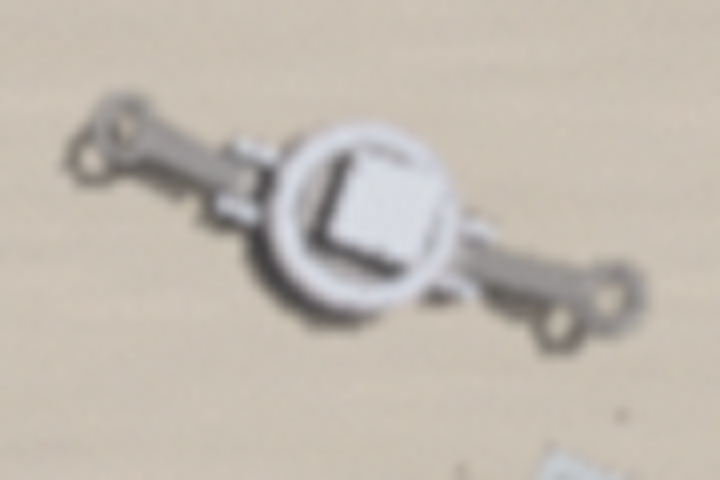

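View pics/z2.png

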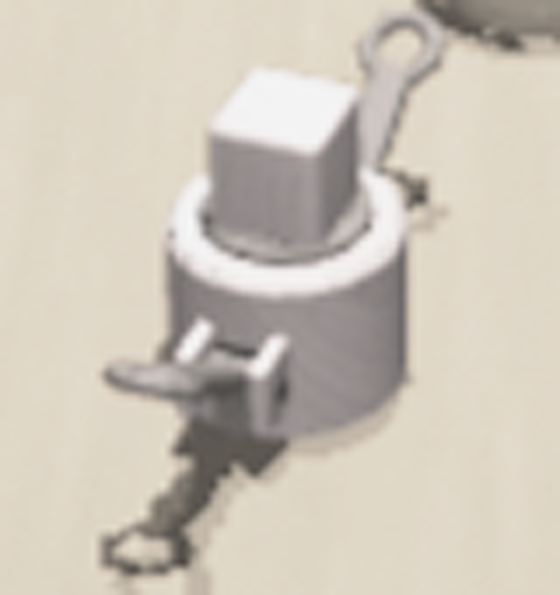

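View pics/z3.png

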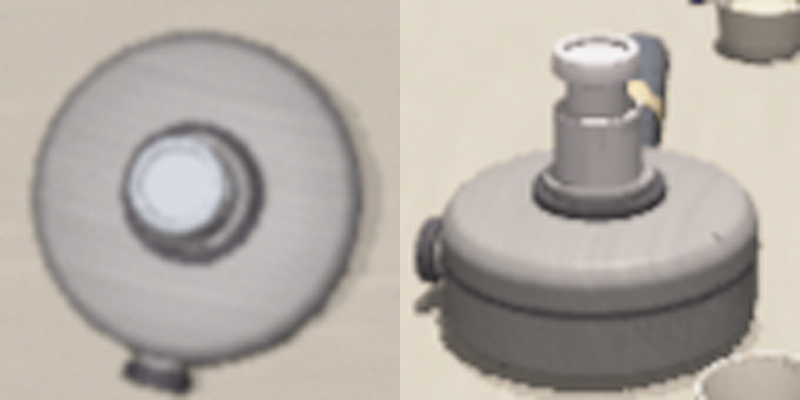

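Run:
```python
from h import *
T=cam('top');S=cam('side')
z1=lambda x,y:((x+.5)/8-.5+370,(y+.5)/8-.5+245)
z2=lambda x,y:((x+.5)/7-.5+240,(y+.5)/7-.5+325)
z3=lambda x,y:((x+.5)*.2125-.5+240,(y+.5)*.2125-.5+240)
z4=lambda x,y:((x-399.5)*.2375-.5+230,(y+.5)*.2375-.5+215)
print('head',onz(T,*z1(388,205),.072),onz(S,*z2(285,107),.072),tri(T,z1(388,205),S,z2(285,107)))
print('neck',onz(T,*z3(180,185),.148),onz(S,*z4(597,58),.148),tri(T,z3(180,185),S,z4(597,58)))
print('body top',onz(T,*z1(367,218),.042))
print('tank rim',onz(T,*z3(197,196),.05))
c=np.array([onz(T,*z1(*p),.072) for p in [(350,152),(445,175),(412,265),(325,235)]]);print(c,np.linalg.norm(np.roll(c,-1,0)-c,axis=1),c.mean(0))
for i in range(4):
    d=np.roll(c,-1,0)[i]-c[i];print(np.degrees(np.arctan2(d[1],d[0])))
L,Rr=z1(122,125),z1(612,297)
tA=tri(T,L,S,z2(402,42)); tB=tri(T,Rr,S,z2(150,378));print('tips',tA,tB)
d=tA[0]-tB[0];print(np.degrees(np.arctan2(d[1],d[0])),np.linalg.norm(d))
g=cv2.imread('pics/top0.png')
for n,p,z in [('cup',(341,247),.037),('pepper',(291,183),.084),('bell',(323,181),.06)]:print(n,onz(T,*p,z))
```

```text
head [ 0.47669617 -0.20348677  0.072     ] [ 0.47453438 -0.20470185  0.072     ] (array([ 0.47560728, -0.20369046,  0.07147637]), np.float64(0.0022578286309921495))
neck [0.45561666 0.10344703 0.148     ] [0.4553463  0.09161145 0.148     ] (array([0.45525826, 0.10384642, 0.14338477]), np.float64(0.0012366236494940062))
body top [ 0.47519986 -0.2039935   0.042     ]
tank rim [0.45570109 0.10476533 0.05      ]
[[ 0.49166024 -0.1935081   0.072     ]
 [ 0.48496157 -0.21978595  0.072     ]
 [ 0.45989032 -0.20943006  0.072     ]
 [ 0.46846331 -0.18554961  0.072     ]] [0.02711821 0.02712586 0.02537266 0.02452418] [ 0.47624386 -0.20206843  0.072     ]
-104.30109048013826
157.55652686246503
70.2520666407917
-18.93626944484292
tips (array([ 0.50111965, -0.1339124 ,  0.04535454]), np.float64(0.00261663981393092)) (array([ 0.45000341, -0.27162961,  0.04798347]), np.float64(0.003296696090419094))
69.63667752817828 0.14692110369357442
cup [ 0.53520228 -0.03353769  0.037     ]
pepper [0.67811563 0.08073052 0.084     ]
bell [0.68887693 0.00715242 0.06      ]
```

Measurements agree with the given sizes: cap at about (0.476,-0.204), arm axis at 70°, neck at (0.4555,0.104). I'll spin first, then move above the cap.

Request:
servo_tool([
  {"spin":-7.78},
  {"spin":-7.78},
  {"spin":-7.78},
  {"spin":-7.78},
  {"spin":-7.78},
  {"spin":-7.78},
  {"slide":[0,0,0]},
], hand=1)

```text
$.increments[0]: bad value
```

```bash
cat >> h.py <<'E'
def go(x,y,z=None,yaw=None):
    """offsets in tool axes to target TCP; yaw= world angle (deg) of tool x"""
    s=manip.get_state(); q=s['ee_rot']; Rm=R.from_quat([q[1],q[2],q[3],q[0]]).as_matrix()
    p=s['position']; z=p[2] if z is None else z
    print('t',round(s['clock'],2),'pos',p.round(4),'toolx',np.degrees(np.arctan2(Rm[1,0],Rm[0,0])).round(2),'tilt',Rm[:,2].round(3),'F',s['contact_force'].round(2),'w',round(s['width'],4),'q',s['qpos'].round(2))
    print('slide',(Rm.T@(np.array([x,y,z])-p)).round(4))
E
python3 -c "
from h import *
go(.4757,-.2037,.2)"
```

```text
t 0.15 pos [ 0.2274 -0.5277  0.2307] toolx 23.31 tilt [-0.     0.001 -1.   ] F [-0.44 -0.01 -0.58] w 0.0856 q [-1.28  0.28  1.51 -0.    1.36 -0.12]
slide [ 0.3562 -0.1993  0.031 ]
```

Each row needs both fields.

Request:
servo_tool([
  {"slide":[0,0,0],"spin":-7.78},
  {"slide":[0,0,0],"spin":-7.78},
  {"slide":[0,0,0],"spin":-7.78},
  {"slide":[0,0,0],"spin":-7.78},
  {"slide":[0,0,0],"spin":-7.78},
  {"slide":[0,0,0],"spin":-7.78},
  {"slide":[0,0,0],"spin":0},
], hand=1)

```text
clock: 0.85
position: [0.2275, -0.5279, 0.231]
ee_rot: [-0.0, 0.819, 0.573, 0.0]
contact_force: [0.3, 0.7, -1.1]
width: 0.0853
```

```bash
python3 -c "
from h import *
go(.4757,-.2037,.2)"
```

```text
t 0.85 pos [ 0.2275 -0.5279  0.231 ] toolx 69.97 tilt [-0.     0.001 -1.   ] F [ 0.26  0.67 -1.07] w 0.0853 q [-1.28  0.28  1.51 -0.    1.36 -0.94]
slide [0.3896 0.1222 0.0311]
```

Request:
servo_tool([
  {"slide":[0.045,0.014,0],"spin":0},
  {"slide":[0.045,0.014,0],"spin":0},
  {"slide":[0.045,0.014,0],"spin":0},
  {"slide":[0.045,0.014,0],"spin":0},
  {"slide":[0.045,0.014,0],"spin":0},
  {"slide":[0.045,0.014,0],"spin":0},
  {"slide":[0.045,0.014,0.015],"spin":0},
  {"slide":[0.045,0.014,0.015],"spin":0},
])

```text
clock: 1.65
position: [0.4571, -0.2267, 0.2015]
ee_rot: [0.001, 0.82, 0.572, 0.0]
contact_force: [0.7, -1.0, -0.5]
width: 0.085
```

Request:
servo_tool([
  {"slide":[0.0296,0.0102,0],"spin":0},
  {"slide":[0,0,0],"spin":0},
  {"slide":[0,0,0],"spin":0},
  {"slide":[0,0,0],"spin":0},
])

```text
clock: 2.05
position: [0.4752, -0.2046, 0.2014]
ee_rot: [0.0, 0.82, 0.573, -0.0]
contact_force: [2.0, -0.4, 0.2]
width: 0.0856
```

```bash
python3 -c "
from h import *
go(.4757,-.2037,.2)
snap('wrist','w1.png')
C=cam('wrist'); print(proj(C,[.4757,-.2037,.072]),proj(C,[.4757,-.2037,.042]))
"
```

```text
t 2.05 pos [ 0.4752 -0.2046  0.2014] toolx 69.88 tilt [-0.    -0.001 -1.   ] F [ 2.01 -0.37  0.24] w 0.0856 q [-0.54  0.21  1.67 -0.    1.26 -0.19]
slide [0.0011 0.0001 0.0014]
[320.31751446 224.22141189] [320.13651355 213.37591239]
```

View pics/w1.png

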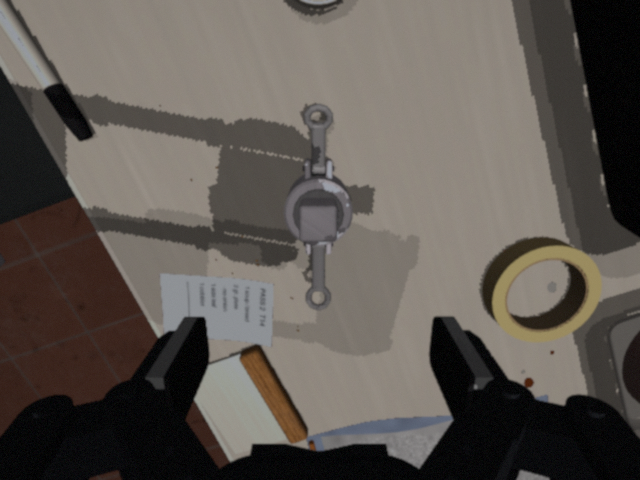

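The wrist view shows the head at (318,222) against a predicted (320,224), with the arms running vertically in the picture. The grasp is aligned, so I'll descend.

Request:
servo_tool([
  {"slide":[0.0015,-0.001,0.03],"spin":0},
  {"slide":[0,0,0.03],"spin":0},
  {"slide":[0,0,0.03],"spin":0},
  {"slide":[0,0,0.03],"spin":0},
  {"slide":[0,0,0.02],"spin":0},
  {"slide":[0,0,0.008],"spin":0},
  {"slide":[0,0,0.005],"spin":0},
  {"slide":[0,0,0],"spin":0},
])

```text
clock: 2.9
position: [0.4753, -0.2028, 0.0486]
ee_rot: [0.0, 0.82, 0.573, 0.0]
contact_force: [0.7, 0.2, -0.9]
width: 0.0856
```

Request:
servo_tool([
  {"slide":[0,0,0],"spin":0},
  {"slide":[0,0,0],"spin":0},
  {"slide":[0,0,0],"spin":0},
  {"slide":[0,0,0],"spin":0},
  {"slide":[0,0,0],"spin":0},
  {"slide":[0,0,0],"spin":0},
  {"slide":[0,0,0],"spin":0},
  {"slide":[0,0,0],"spin":0},
], hand=0, newtons=70)

```text
clock: 3.7
position: [0.4756, -0.2023, 0.0491]
ee_rot: [0.001, 0.819, 0.574, 0.0]
contact_force: [-1.9, 0.5, 5.6]
width: 0.0268
```

```bash
python3 -c "
from h import *
go(.4757,-.2037,.2)
snap('wrist','w2.png');b=snap('side','s2.png')
cv2.imwrite('pics/s2z.png',cv2.resize(b[250:420,180:380],None,fx=3,fy=3))
"
```

```text
t 3.7 pos [ 0.4756 -0.2023  0.0491] toolx 70.0 tilt [ 0.001 -0.001 -1.   ] F [-1.89  0.46  5.64] w 0.0268 q [-0.54  0.36  1.89 -0.    0.89 -0.19]
slide [-0.0014  0.0008 -0.1509]
```

View pics/s2z.png

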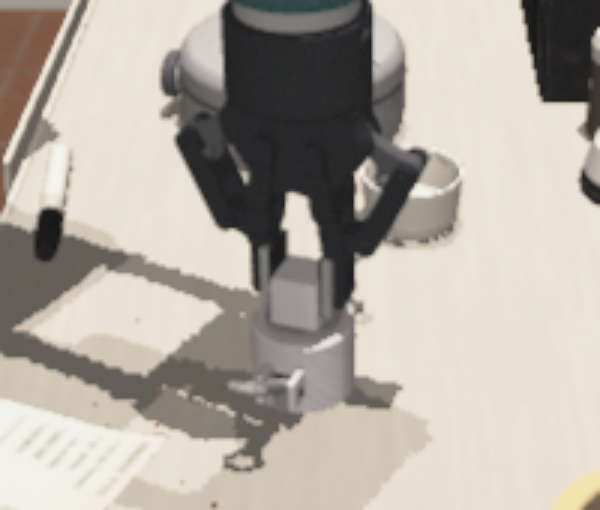

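View pics/w2.png

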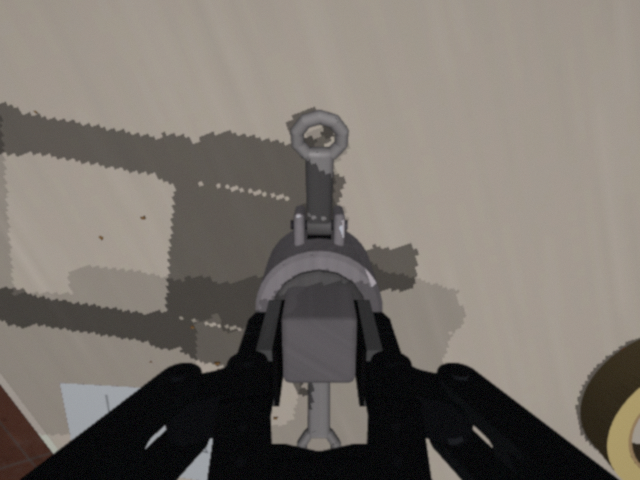

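Gripped (width 26.8 mm, TCP 49 mm above the mouth). Lifting and carrying to above the neck.

Request:
servo_tool([
  {"slide":[0,0,-0.015],"spin":0},
  {"slide":[0,0,-0.03],"spin":0},
  {"slide":[0,0,-0.04],"spin":0},
  {"slide":[0,0,-0.04],"spin":0},
  {"slide":[0,0,-0.04],"spin":0},
  {"slide":[0,0,-0.02],"spin":0},
  {"slide":[0.01,-0.0045,0],"spin":0},
  {"slide":[0.03,-0.013,0],"spin":0},
])

```text
clock: 4.6
position: [0.4724, -0.1593, 0.2321]
ee_rot: [0.0, 0.82, 0.572, -0.0]
contact_force: [0.7, 0.2, -3.4]
width: 0.0261
```

Request:
servo_tool([
  {"slide":[0.038,-0.017,0],"spin":0},
  {"slide":[0.038,-0.017,0],"spin":0},
  {"slide":[0.038,-0.017,0],"spin":0},
  {"slide":[0.038,-0.017,0],"spin":0},
  {"slide":[0.038,-0.017,0],"spin":0},
  {"slide":[0.03,-0.013,0],"spin":0},
  {"slide":[0.015,-0.006,0],"spin":0},
  {"slide":[0.005,-0.002,0],"spin":0},
])

```text
clock: 5.4
position: [0.4527, 0.1055, 0.2309]
ee_rot: [-0.002, 0.818, 0.575, -0.002]
contact_force: [-0.1, -0.3, -3.4]
width: 0.0263
```

```bash
python3 -c "
from h import *
go(.4555,.104,.225)
"
```

```text
t 5.4 pos [0.4527 0.1055 0.2309] toolx 70.17 tilt [-0.005  0.    -1.   ] F [-0.1  -0.3  -3.42] w 0.0263 q [0.08 0.11 1.72 0.   1.31 0.42]
slide [-0.0004  0.0032  0.0059]
```

Request:
servo_tool([
  {"slide":[0,0.002,0],"spin":0},
  {"slide":[0,0,0],"spin":0},
  {"slide":[0,0,0],"spin":0},
  {"slide":[0,0,0],"spin":0},
])

```text
clock: 5.8
position: [0.457, 0.1017, 0.2331]
ee_rot: [0.0, 0.82, 0.573, -0.0]
contact_force: [0.2, -0.6, -3.7]
width: 0.0264
```

```bash
python3 -c "
from h import *
go(.4555,.104,.225)
b=snap('side','s3.png');t=snap('top','t3.png');snap('wrist','w3.png')
cv2.imwrite('pics/s3z.png',cv2.resize(b[190:310,220:340],None,fx=5,fy=5,interpolation=cv2.INTER_CUBIC))
cv2.imwrite('pics/t3z.png',cv2.resize(t[220:340,220:340],None,fx=5,fy=5,interpolation=cv2.INTER_CUBIC))
"
```

```text
t 5.8 pos [0.457  0.1017 0.2331] toolx 69.9 tilt [-0. -0. -1.] F [ 0.19 -0.65 -3.73] w 0.0264 q [ 0.07  0.11  1.71 -0.    1.32  0.42]
slide [ 0.0017 -0.0022  0.0081]
```

View pics/s3z.png

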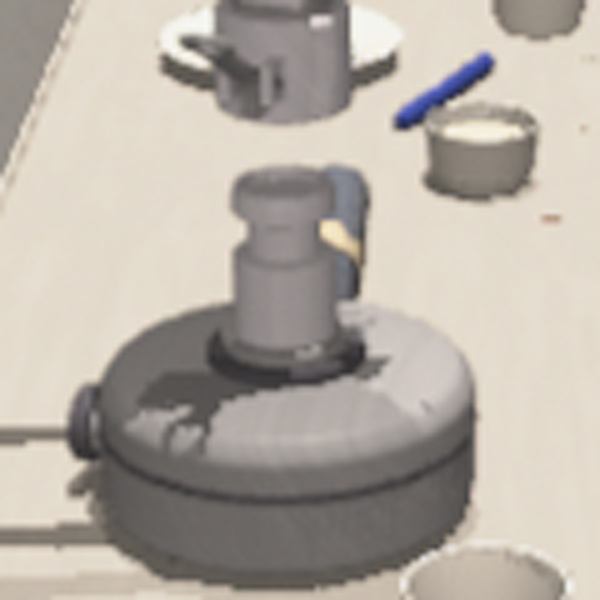

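View pics/w3.png

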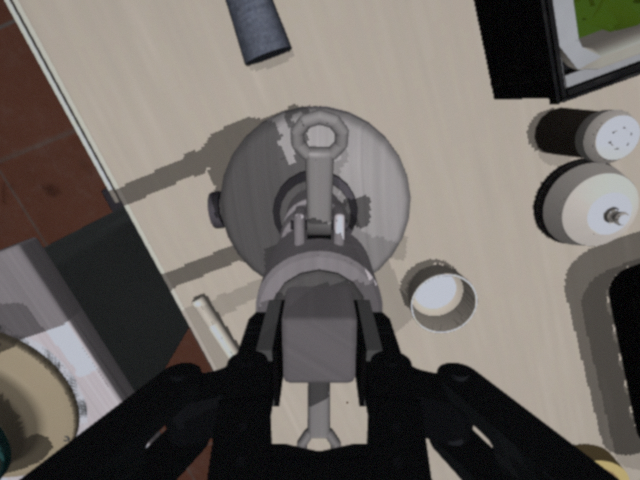

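View pics/t3z.png

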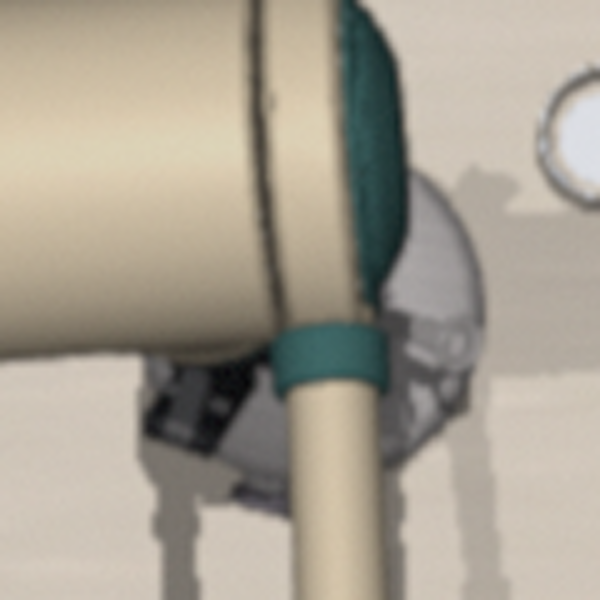

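Run:
```python
from h import *
from scipy.optimize import brentq
S=cam('side')
z=lambda x,y:((x+.5)/5-.5+220,(y+.5)/5-.5+190)
mz=.2331-.0491
# x from columns at given y
fx=lambda col,Z,y: brentq(lambda x:proj(S,[x,y,Z])[0]-col,.3,.6)
print('cap x',fx(z(283.5,0)[0],mz+.01,.103),'neck x',fx(z(282.7,0)[0],.142,.103), 'neck col0', fx(276.8,.148,.103))
b=cv2.imread('pics/s3.png')
g=cv2.cvtColor(b,cv2.COLOR_BGR2GRAY).astype(int)
for r in (205,208,210): print('cap',r,g[r,256:296])
for r in (227,229,231,246,250): print('neck',r,g[r,256:296])
print('col'); print(g[200:262,276])
fy=lambda row,Z,x,dy: brentq(lambda y:proj(S,[x,y+dy,Z])[1]-row,-.05,.3)
print('cap y',fy(z(0,123)[1],mz,.456,-.028),'neck y lip bottom',[fy(r,.136,.456,-.022) for r in(233,234,235)],'neck top back',)
```

```text
cap x 0.45555136637809357 neck x 0.4541060653099542 neck col0 0.4555908318262529
cap 205 [ 92  92  91  90  92  91  94 116 134 114  83  74  74  77  79  88 134 144
 116  91 117 139 146 147 145 142 141 143 145 141 138 126 117 107  95  91
  92  92  91  92]
cap 208 [221 221 216 198 186 187 162 133 141 133 110  96  96  95  94  97 136 145
 123 100 117 138 146 144 143 142 147 149 147 144 132 124 116 108 143 195
 211 217 220 220]
cap 210 [221 220 220 220 219 219 216 160 128 127 125 122 110 102 102  98 135 148
 130 129 139 143 145 143 143 141 145 146 146 143 133 124 117 108 183 217
 219 220 219 219]
neck 227 [220 220 219 219 219 219 218 219 219 219 171 117 111 111 113 113 112 113
 112 113 112 112 113 112 112 112 112 113 111 112 110 127 138 135 129 123
 106 142 204 221]
neck 229 [219 219 220 221 220 219 219 219 219 205 152 124 131 130 131 128 130 126
 125 127 127 127 127 124 125 129 133 131 125 120 109 127 137 133 127 125
 105 109 195 221]
neck 231 [221 221 221 221 221 220 219 220 220 204 153 127 135 139 142 143 145 149
 153 155 154 151 151 148 145 140 136 133 127 120 107 126 134 129 122 116
  97 111 196 221]
neck 246 [220 220 219 219 219 219 218 218 218 219 176 129 129 133 138 140 141 143
 145 148 147 146 144 145 143 140 136 132 128 121 110 111 117 106  79  62
 177 218 220 220]
neck 250 [219 219 219 219 219 209 193 190 178 167 139 121 127 132 136 139 141 142
 146 147 146 146 145 145 143 140 136 133 127 121 111 130 158 162 162 181
 208 211 210 214]
col
[149 134 126 127 127 117 101 104 117 122 139 147 148 149 149 200 220 221
 222 220 221 219 212 171 147 134 114 112 113 127 149 154 151 149 148 134
 140 147 146 147 148 147 135 127 141 147 147 147 146 147 146 148 146 147
 147 148 147 148 147 130  98  98]
cap y 0.10440582026370335 neck y lip bottom [0.11849279720669675, 0.11288399740472685, 0.10732743442265948] neck top back
```

Run:
```python
from h import *
from scipy.optimize import brentq
S=cam('side');T=cam('top')
fx=lambda col,Z,y: brentq(lambda x:proj(S,[x,y,Z])[0]-col,.3,.6)
print('cap x',fx(276.35,.194,.104),'neck x',fx(276.05,.140,.104))
t=cv2.imread('pics/top0.png'); g=cv2.cvtColor(t,cv2.COLOR_BGR2GRAY)
def blob(x0,y0,w,h,thr,seed):
    G=cv2.resize(g[y0:y0+h,x0:x0+w],None,fx=8,fy=8,interpolation=cv2.INTER_CUBIC); m=(G>thr).astype(np.uint8)
    n,l,s,c=cv2.connectedComponentsWithStats(m); k=l[int((seed[1]-y0)*8+4),int((seed[0]-x0)*8+4)]
    cs=max(cv2.findContours((l==k).astype(np.uint8),cv2.RETR_EXTERNAL,cv2.CHAIN_APPROX_NONE)[0],key=len)
    (cx,cy),r=cv2.minEnclosingCircle(cs); e=cv2.fitEllipse(cs); M=cv2.moments(cs); 
    f=lambda x,y:((x+.5)/8-.5+x0,(y+.5)/8-.5+y0)
    return f(cx,cy),r/8,f(*e[0]),np.array(e[1])/8,f(M['m10']/M['m00'],M['m01']/M['m00']),cv2.minAreaRect(cs)[1:],k
for thr in (190,200,210):
    b=blob(255,255,50,50,thr,(278,279));print('neck',thr,[np.round(x,2) for x in b[:5]])
    print(onz(T,*b[2],.148)[:2])
    b=blob(395,250,45,45,thr,(418,270));print('cap',thr,[np.round(x,2) for x in b[:5]],b[5])
    print(onz(T,*b[4],.072)[:2],onz(T,*b[2],.042)[:2])
```

```text
cap x 0.45560279300946155 neck x 0.4538274635566113
neck 190 [array([277.12, 278.55]), np.float64(9.62), array([277.46, 278.89]), array([17.66, 18.86]), array([277.48, 278.86])]
[0.45568749 0.10427328]
cap 190 [array([417., 272.]), np.float64(31.73), array([417.46, 270.87]), array([48.95, 51.56]), array([417.5 , 270.68])] ((359.0, 359.0), 90.0)
[ 0.47560931 -0.20217454] [ 0.47733112 -0.20873625]
neck 200 [array([277.12, 278.82]), np.float64(9.17), array([278.07, 279.44]), array([15.31, 16.98]), array([278.18, 279.38])]
[0.45453638 0.10299461]
cap 200 [array([415.86, 271.26]), np.float64(11.7), array([415.45, 271.21]), array([21.97, 22.67]), array([415.45, 271.21])] ((177.49880981445312, 180.8341827392578), 12.724355697631836)
[ 0.47445977 -0.19755635] [ 0.47659377 -0.20408323]
neck 210 [array([278.43, 279.08]), np.float64(7.79), array([278.29, 279.25]), array([13.68, 15.08]), array([278.28, 279.23])]
[0.45491688 0.10253701]
cap 210 [array([418.31, 270.06]), np.float64(6.99), array([418.42, 270.36]), array([10.94, 12.27]), array([418.38, 270.35])] ((85.37586212158203, 86.46623229980469), 19.09349250793457)
[ 0.4763206  -0.20417527] [ 0.47848876 -0.21100159]
```

Request:
servo_tool([
  {"slide":[0.003,-0.003,0.01],"spin":0},
  {"slide":[0,0,0.01],"spin":0},
  {"slide":[0,0,0.008],"spin":0},
  {"slide":[0,0,0],"spin":0},
  {"slide":[0,0,0],"spin":0},
  {"slide":[0,0,0],"spin":0},
])

```text
clock: 6.55
position: [0.4555, 0.1065, 0.2055]
ee_rot: [0.0, 0.819, 0.574, 0.0]
contact_force: [-0.4, 0.5, -2.4]
width: 0.0262
```

```bash
python3 -c "
from h import *
go(.455,.1055,.2)
b=snap('side','s4.png')
go(.455,.1055,.2)
cv2.imwrite('pics/s4z.png',cv2.resize(b[190:290,230:330],None,fx=6,fy=6,interpolation=cv2.INTER_CUBIC))
"
```

```text
t 6.55 pos [0.4555 0.1065 0.2055] toolx 69.99 tilt [ 0.001 -0.    -1.   ] F [-0.39  0.48 -2.44] w 0.0262 q [ 0.08  0.13  1.76 -0.    1.25  0.43]
slide [-0.0011 -0.0001  0.0055]
t 6.6 pos [0.4555 0.1064 0.2056] toolx 69.99 tilt [ 0.001 -0.    -1.   ] F [ 0.15  0.04 -3.2 ] w 0.0266 q [ 0.08  0.13  1.76 -0.    1.25  0.43]
slide [-0.0011 -0.0001  0.0056]
```

View pics/s4z.png

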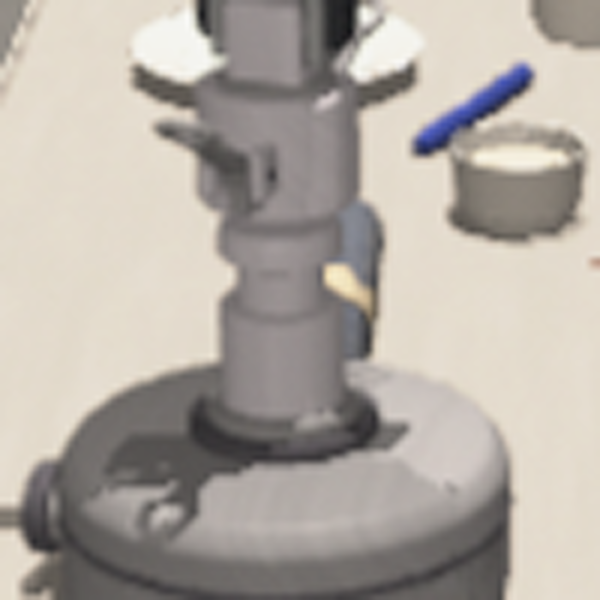

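Horizontally the cap and neck centres coincide to within about 0.5 mm (columns 278 and 280 in the zoom). I'll feel downward.

Request:
servo_tool([
  {"slide":[-0.0005,0,0.004],"spin":0},
  {"slide":[0,0,0.003],"spin":0},
  {"slide":[0,0,0.002],"spin":0},
  {"slide":[0,0,0],"spin":0},
])

```text
clock: 7.0
position: [0.4546, 0.1059, 0.1959]
ee_rot: [-0.0, 0.819, 0.573, -0.0]
contact_force: [-0.2, 0.3, -3.7]
width: 0.027
```

Request:
servo_tool([
  {"slide":[0,0,0.002],"spin":0},
  {"slide":[0,0,0.002],"spin":0},
  {"slide":[0,0,0],"spin":0},
])

```text
clock: 7.3
position: [0.4547, 0.1059, 0.192]
ee_rot: [-0.0, 0.819, 0.573, -0.0]
contact_force: [-0.2, -0.3, -2.7]
width: 0.0269
```

Request:
servo_tool([
  {"slide":[0,0,0.002],"spin":0},
  {"slide":[0,0,0.002],"spin":0},
  {"slide":[0,0,0],"spin":0},
])

```text
clock: 7.6
position: [0.4547, 0.1059, 0.1879]
ee_rot: [-0.0, 0.819, 0.573, -0.0]
contact_force: [0.5, 0.3, -3.3]
width: 0.0269
```

It has entered the neck with no side force. Continuing.

Request:
servo_tool([
  {"slide":[0,0,0.003],"spin":0},
  {"slide":[0,0,0.003],"spin":0},
  {"slide":[0,0,0.003],"spin":0},
  {"slide":[0,0,0],"spin":0},
])

```text
clock: 8.0
position: [0.4547, 0.106, 0.1788]
ee_rot: [-0.0, 0.819, 0.573, -0.0]
contact_force: [-0.1, 1.0, -3.4]
width: 0.0264
```

Request:
servo_tool([
  {"slide":[0,0,0.003],"spin":0},
  {"slide":[0,0,0.003],"spin":0},
  {"slide":[0,0,0.002],"spin":0},
  {"slide":[0,0,0],"spin":0},
])

```text
clock: 8.4
position: [0.4547, 0.1059, 0.1709]
ee_rot: [-0.0, 0.819, 0.573, -0.0]
contact_force: [0.7, -0.1, -3.0]
width: 0.027
```

Request:
servo_tool([
  {"slide":[0,0,0.002],"spin":0},
  {"slide":[0,0,0.002],"spin":0},
  {"slide":[0,0,0],"spin":0},
])

```text
clock: 8.7
position: [0.4551, 0.106, 0.1671]
ee_rot: [0.0, 0.819, 0.573, 0.0]
contact_force: [0.3, 0.0, -2.9]
width: 0.0266
```

Request:
servo_tool([
  {"slide":[0,0,0.002],"spin":0},
  {"slide":[0,0,0],"spin":0},
])

```text
clock: 8.9
position: [0.4553, 0.1062, 0.1654]
ee_rot: [-0.0, 0.819, 0.573, 0.0]
contact_force: [1.3, 0.9, -2.0]
width: 0.0264
```

Gasket contact begins about here. 2 mm steps now.

Request:
servo_tool([
  {"slide":[0,0,0.002],"spin":0},
  {"slide":[0,0,0],"spin":0},
])

```text
clock: 9.1
position: [0.4553, 0.1062, 0.1636]
ee_rot: [0.0, 0.819, 0.573, 0.001]
contact_force: [0.7, 2.6, -0.3]
width: 0.0266
```

Request:
servo_tool([
  {"slide":[0,0,0.002],"spin":0},
  {"slide":[0,0,0],"spin":0},
])

```text
clock: 9.3
position: [0.4553, 0.1062, 0.1618]
ee_rot: [0.0, 0.819, 0.573, 0.001]
contact_force: [-0.7, 2.6, 4.4]
width: 0.0267
```

Request:
servo_tool([
  {"slide":[0,0,0.002],"spin":0},
  {"slide":[0,0,0],"spin":0},
])

```text
clock: 9.5
position: [0.4554, 0.1062, 0.16]
ee_rot: [0.0, 0.819, 0.573, 0.001]
contact_force: [-1.0, 2.3, 7.2]
width: 0.0267
```

Request:
servo_tool([
  {"slide":[0,0,0.001],"spin":0},
  {"slide":[0,0,0.001],"spin":0},
  {"slide":[0,0,0],"spin":0},
])

```text
clock: 9.8
position: [0.4554, 0.1063, 0.1586]
ee_rot: [0.0, 0.819, 0.573, 0.001]
contact_force: [-2.3, 1.9, 10.8]
width: 0.0267
```

Request:
servo_tool([
  {"slide":[0,0,0.001],"spin":0},
  {"slide":[0,0,0.001],"spin":0},
  {"slide":[0,0,0],"spin":0},
])

```text
clock: 10.1
position: [0.4554, 0.1063, 0.157]
ee_rot: [0.0, 0.819, 0.573, 0.001]
contact_force: [-2.7, 2.0, 13.0]
width: 0.0268
```

Request:
servo_tool([
  {"slide":[0,0,0.001],"spin":0},
  {"slide":[0,0,0],"spin":0},
])

```text
clock: 10.3
position: [0.4555, 0.1063, 0.1562]
ee_rot: [0.0, 0.819, 0.573, 0.001]
contact_force: [-3.1, 1.5, 13.3]
width: 0.0265
```

Request:
servo_tool([
  {"slide":[0,0,0.001],"spin":0},
  {"slide":[0,0,0],"spin":0},
])

```text
clock: 10.5
position: [0.4558, 0.1062, 0.155]
ee_rot: [0.001, 0.819, 0.574, 0.001]
contact_force: [-0.8, 1.2, 10.3]
width: 0.0266
```

The force dropped from 13.3 to 10.3 N, so the gasket is slipping. Pressing on to the hard stop.

Request:
servo_tool([
  {"slide":[0,0,0.001],"spin":0},
  {"slide":[0,0,0],"spin":0},
])

```text
clock: 10.7
position: [0.4558, 0.1061, 0.1541]
ee_rot: [0.001, 0.819, 0.574, 0.001]
contact_force: [-1.7, 3.1, 11.8]
width: 0.0264
```

Request:
servo_tool([
  {"slide":[0,0,0.001],"spin":0},
  {"slide":[0,0,0],"spin":0},
])

```text
clock: 10.9
position: [0.4558, 0.106, 0.1533]
ee_rot: [0.001, 0.819, 0.574, 0.001]
contact_force: [-2.3, 1.4, 13.4]
width: 0.0266
```

Request:
servo_tool([
  {"slide":[0,0,0.001],"spin":0},
  {"slide":[0,0,0],"spin":0},
])

```text
clock: 11.1
position: [0.4558, 0.106, 0.153]
ee_rot: [0.001, 0.819, 0.574, 0.001]
contact_force: [-3.1, 1.7, 17.5]
width: 0.0266
```

Request:
servo_tool([
  {"slide":[0,0,0.0007],"spin":0},
  {"slide":[0,0,0],"spin":0},
])

```text
clock: 11.3
position: [0.4558, 0.106, 0.1529]
ee_rot: [0.001, 0.819, 0.574, 0.001]
contact_force: [-5.4, 0.3, 23.6]
width: 0.0266
```

23.6 N at TCP z 0.1529, where full home on a bottomed neck should be 0.1531, so it is seated. I'll ease off to zero load before releasing.

Request:
servo_tool([
  {"slide":[0,0,-0.002],"spin":0},
  {"slide":[0,0,-0.002],"spin":0},
  {"slide":[0,0,0],"spin":0},
])

```text
clock: 11.6
position: [0.4557, 0.1061, 0.1553]
ee_rot: [0.001, 0.819, 0.574, 0.001]
contact_force: [-1.8, 1.5, 9.4]
width: 0.0272
```

Request:
servo_tool([
  {"slide":[0,0,-0.002],"spin":0},
  {"slide":[0,0,0],"spin":0},
])

```text
clock: 11.8
position: [0.4557, 0.1061, 0.1567]
ee_rot: [0.001, 0.819, 0.573, 0.001]
contact_force: [-0.8, 2.6, 6.8]
width: 0.0267
```

Request:
servo_tool([
  {"slide":[0,0,-0.002],"spin":0},
  {"slide":[0,0,-0.001],"spin":0},
  {"slide":[0,0,0],"spin":0},
])

```text
clock: 12.1
position: [0.4556, 0.1063, 0.1589]
ee_rot: [0.0, 0.819, 0.573, 0.001]
contact_force: [1.8, 3.1, 2.6]
width: 0.0267
```

Request:
servo_tool([
  {"slide":[0,0,0],"spin":0},
  {"slide":[0,0,0],"spin":0},
  {"slide":[0,0,0],"spin":0},
  {"slide":[0,0,0],"spin":0},
  {"slide":[0,0,0],"spin":0},
], hand=1)

```text
clock: 12.6
position: [0.4548, 0.1058, 0.1584]
ee_rot: [0.0, 0.819, 0.574, -0.0]
contact_force: [-0.2, 0.3, -0.0]
width: 0.0853
```

Request:
servo_tool([
  {"slide":[0,0,-0.01],"spin":0},
  {"slide":[0,0,-0.03],"spin":0},
  {"slide":[0,0,-0.04],"spin":0},
  {"slide":[0,0,-0.03],"spin":0},
  {"slide":[0,0,-0.02],"spin":0},
  {"slide":[0,0,0],"spin":0},
  {"slide":[0,0,0],"spin":0},
])

```text
clock: 13.3
position: [0.4547, 0.1059, 0.2887]
ee_rot: [0.0, 0.819, 0.573, 0.0]
contact_force: [0.7, 0.8, -0.6]
width: 0.0854
```

```bash
python3 -c "
from h import *
go(.455,.1055,.2)
b=snap('side','s5.png');snap('wrist','w5.png')
cv2.imwrite('pics/s5z.png',cv2.resize(b[190:310,220:340],None,fx=5,fy=5,interpolation=cv2.INTER_CUBIC))
"
```

```text
t 13.3 pos [0.4547 0.1059 0.2887] toolx 69.99 tilt [ 0.001 -0.    -1.   ] F [ 0.73  0.81 -0.62] w 0.0854 q [ 0.08  0.08  1.61 -0.    1.45  0.43]
slide [-0.0003  0.0003  0.0887]
```

View pics/s5z.png

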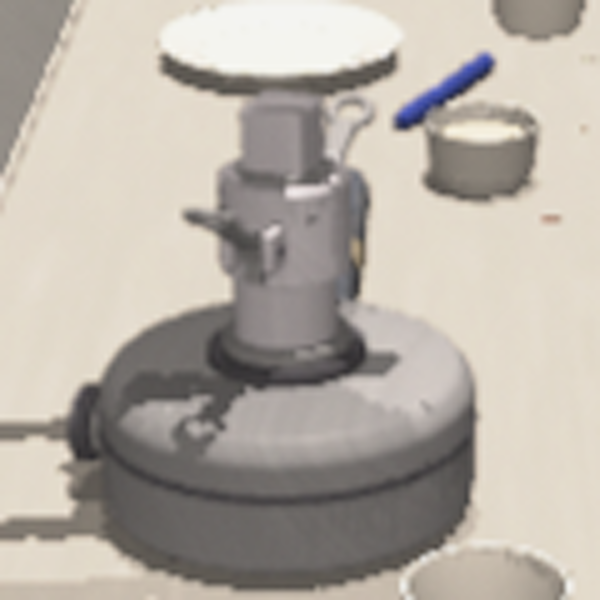

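View pics/w5.png

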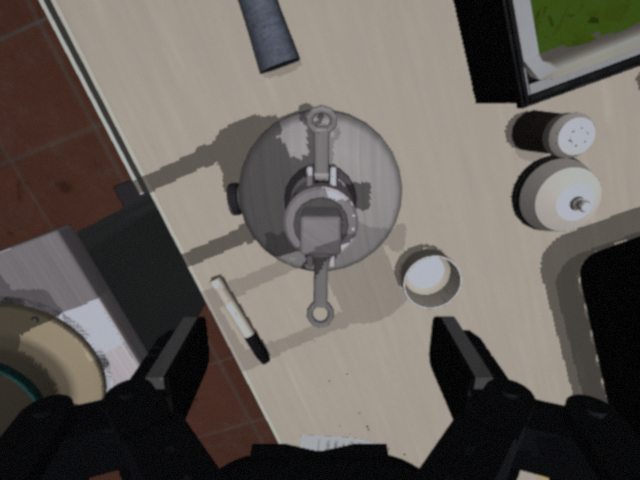

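The side view shows the cap down over the neck with both arms raised and the groove hidden. The wrist view shows the arms in line with tool x (ring tips at (320,118) and (320,313)). Next: close the fingers and move over the +x arm's ring, r≈75 mm.

Request:
servo_tool([
  {"slide":[0.035,0.001,0],"spin":0},
  {"slide":[0.0385,0,0],"spin":0},
  {"slide":[0,0,0.02],"spin":0},
  {"slide":[0,0,0.03],"spin":0},
  {"slide":[0,0,0.03],"spin":0},
  {"slide":[0,0,0.02],"spin":0},
  {"slide":[0,0,0],"spin":0},
  {"slide":[0,0,0],"spin":0},
], hand=0, newtons=40)

```text
clock: 14.2
position: [0.4806, 0.1746, 0.1879]
ee_rot: [-0.0, 0.819, 0.573, -0.001]
contact_force: [0.8, -0.1, 0.3]
width: -0.0001
```

```bash
python3 -c "
from h import *
go(.4812,.175,.18)
b=snap('side','s6.png');snap('wrist','w6.png')
cv2.imwrite('pics/s6z.png',cv2.resize(b[190:310,220:340],None,fx=5,fy=5,interpolation=cv2.INTER_CUBIC))
"
```

```text
t 14.2 pos [0.4806 0.1746 0.1879] toolx 69.99 tilt [-0.002 -0.001 -1.   ] F [ 0.79 -0.09  0.28] w -0.0001 q [ 0.21  0.21  1.71 -0.    1.23  0.56]
slide [0.0006 0.0004 0.0079]
```

View pics/s6z.png

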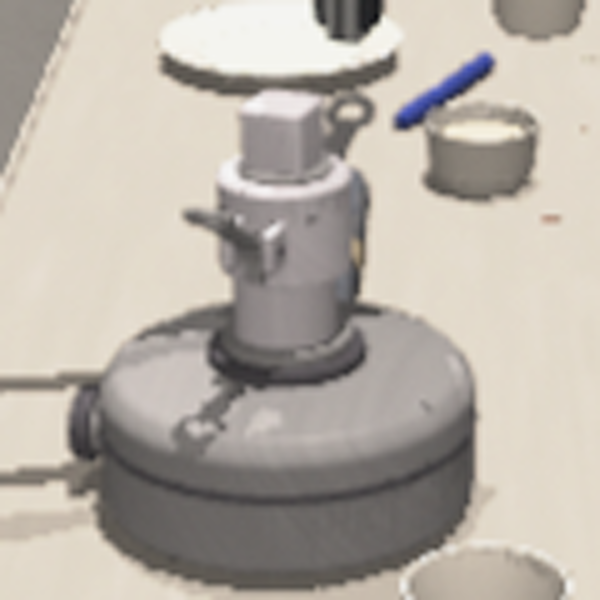

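View pics/w6.png

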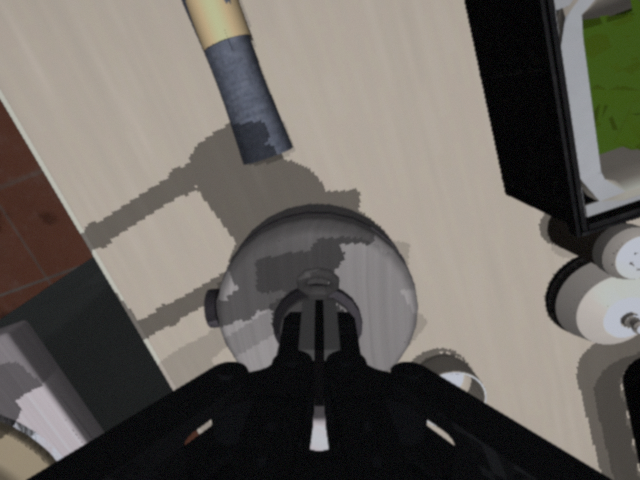

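The closed fingers are centred over the ring (wrist picture, ring at (318,282), fingertips at (320,320)). Descending with force checks.

Request:
servo_tool([
  {"slide":[0,0,0.005],"spin":0},
  {"slide":[0,0,0.005],"spin":0},
  {"slide":[0,0,0.003],"spin":0},
  {"slide":[0,0,0],"spin":0},
])

```text
clock: 14.7
position: [0.4806, 0.1746, 0.1751]
ee_rot: [-0.0, 0.819, 0.573, -0.0]
contact_force: [-0.3, 0.0, -0.5]
width: -0.0003
```

Request:
servo_tool([
  {"slide":[0,0,0.003],"spin":0},
  {"slide":[0,0,0.003],"spin":0},
  {"slide":[0,0,0],"spin":0},
])

```text
clock: 15.0
position: [0.4807, 0.1746, 0.1691]
ee_rot: [-0.0, 0.819, 0.574, -0.0]
contact_force: [-1.1, 0.1, -0.9]
width: -0.0001
```

Request:
servo_tool([
  {"slide":[0,0,0.003],"spin":0},
  {"slide":[0,0,0.003],"spin":0},
  {"slide":[0,0,0],"spin":0},
])

```text
clock: 15.3
position: [0.4807, 0.1746, 0.1631]
ee_rot: [-0.0, 0.819, 0.573, -0.0]
contact_force: [0.4, 0.6, 0.9]
width: -0.0002
```

Request:
servo_tool([
  {"slide":[0,0,0.003],"spin":0},
  {"slide":[0,0,0.003],"spin":0},
  {"slide":[0,0,0],"spin":0},
])

```text
clock: 15.6
position: [0.4813, 0.175, 0.1575]
ee_rot: [-0.0, 0.819, 0.573, 0.0]
contact_force: [0.1, 1.7, 1.3]
width: 0.0002
```

Request:
servo_tool([
  {"slide":[0,0,0.002],"spin":0},
  {"slide":[0,0,0.002],"spin":0},
  {"slide":[0,0,0],"spin":0},
])

```text
clock: 15.9
position: [0.4817, 0.1753, 0.1542]
ee_rot: [-0.0, 0.819, 0.573, 0.001]
contact_force: [-1.1, 1.9, 5.7]
width: -0.0
```

Request:
servo_tool([
  {"slide":[0,0,0.002],"spin":0},
  {"slide":[0,0,0.002],"spin":0},
  {"slide":[0,0,0],"spin":0},
])

```text
clock: 16.2
position: [0.4823, 0.1764, 0.1507]
ee_rot: [-0.001, 0.819, 0.573, 0.002]
contact_force: [1.1, 5.0, 6.7]
width: 0.0001
```

Request:
servo_tool([
  {"slide":[0,0,0.002],"spin":0},
  {"slide":[0,0,0.002],"spin":0},
  {"slide":[0,0,0],"spin":0},
])

```text
clock: 16.5
position: [0.4828, 0.1769, 0.1469]
ee_rot: [-0.001, 0.819, 0.573, 0.003]
contact_force: [0.5, 5.1, 7.0]
width: -0.0
```

Request:
servo_tool([
  {"slide":[0,0,0.002],"spin":0},
  {"slide":[0,0,0.002],"spin":0},
  {"slide":[0,0,0],"spin":0},
])

```text
clock: 16.8
position: [0.4824, 0.1755, 0.1425]
ee_rot: [0.0, 0.819, 0.573, 0.002]
contact_force: [0.5, 1.8, 5.5]
width: -0.0001
```

Request:
servo_tool([
  {"slide":[0,0,0.002],"spin":0},
  {"slide":[0,0,0.002],"spin":0},
  {"slide":[0,0,0.002],"spin":0},
  {"slide":[0,0,0],"spin":0},
])

```text
clock: 17.2
position: [0.4825, 0.1758, 0.1364]
ee_rot: [0.0, 0.819, 0.573, 0.002]
contact_force: [0.5, 2.5, 5.2]
width: -0.0001
```

Request:
servo_tool([
  {"slide":[0,0,0.002],"spin":0},
  {"slide":[0,0,0.002],"spin":0},
  {"slide":[0,0,0.002],"spin":0},
  {"slide":[0,0,0],"spin":0},
])

```text
clock: 17.6
position: [0.4826, 0.1761, 0.1306]
ee_rot: [-0.0, 0.819, 0.573, 0.002]
contact_force: [0.7, 3.3, 6.6]
width: 0.0
```

Request:
servo_tool([
  {"slide":[0,0,0.002],"spin":0},
  {"slide":[0,0,0.002],"spin":0},
  {"slide":[0,0,0],"spin":0},
])

```text
clock: 17.9
position: [0.4827, 0.1763, 0.1267]
ee_rot: [-0.0, 0.819, 0.573, 0.003]
contact_force: [-0.2, 4.0, 6.7]
width: 0.0
```

Request:
servo_tool([
  {"slide":[0,0,0.002],"spin":0},
  {"slide":[0,0,0.002],"spin":0},
  {"slide":[0,0,0],"spin":0},
])

```text
clock: 18.2
position: [0.4825, 0.1761, 0.1226]
ee_rot: [-0.0, 0.819, 0.573, 0.002]
contact_force: [0.1, 4.3, 5.6]
width: -0.0002
```

Request:
servo_tool([
  {"slide":[0,0,0.002],"spin":0},
  {"slide":[0,0,0.002],"spin":0},
  {"slide":[0,0,0],"spin":0},
])

```text
clock: 18.5
position: [0.4823, 0.1755, 0.1185]
ee_rot: [0.0, 0.819, 0.573, 0.002]
contact_force: [1.0, 2.7, 6.6]
width: -0.0
```

Request:
servo_tool([
  {"slide":[0,0,0.002],"spin":0},
  {"slide":[0,0,0.002],"spin":0},
  {"slide":[0,0,0],"spin":0},
])

```text
clock: 18.8
position: [0.4819, 0.1746, 0.1144]
ee_rot: [0.001, 0.819, 0.574, 0.001]
contact_force: [-0.2, 0.3, 7.4]
width: -0.0002
```

Request:
servo_tool([
  {"slide":[0,0,0.002],"spin":0},
  {"slide":[0,0,0.002],"spin":0},
  {"slide":[0,0,0],"spin":0},
])

```text
clock: 19.1
position: [0.4816, 0.1741, 0.1104]
ee_rot: [0.001, 0.819, 0.574, 0.0]
contact_force: [0.1, -0.6, 7.2]
width: 0.0001
```

```bash
python3 -c "
from h import *
go(.4812,.175,.1)
b=snap('side','s7.png');snap('wrist','w7.png')
cv2.imwrite('pics/s7z.png',cv2.resize(b[190:310,220:340],None,fx=5,fy=5,interpolation=cv2.INTER_CUBIC))
"
```

```text
t 19.1 pos [0.4816 0.1741 0.1104] toolx 70.02 tilt [ 0.002 -0.001 -1.   ] F [ 0.08 -0.59  7.2 ] w 0.0001 q [ 0.21  0.28  1.82 -0.    1.03  0.56]
slide [ 0.0007 -0.0007  0.0104]
```

View pics/s7z.png

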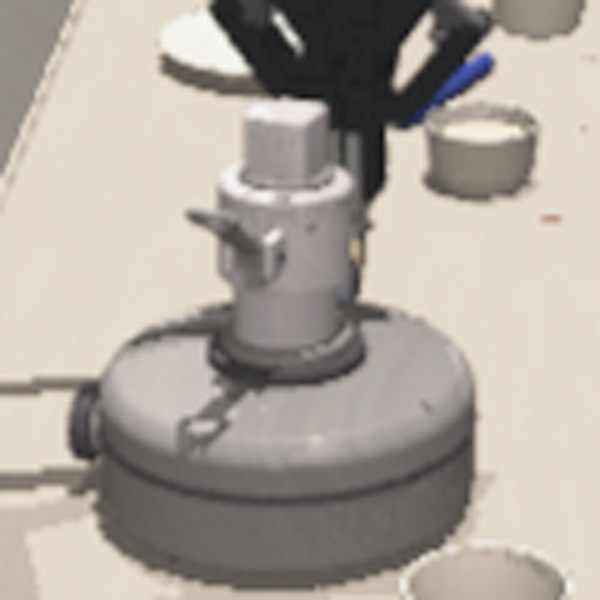

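View pics/w7.png

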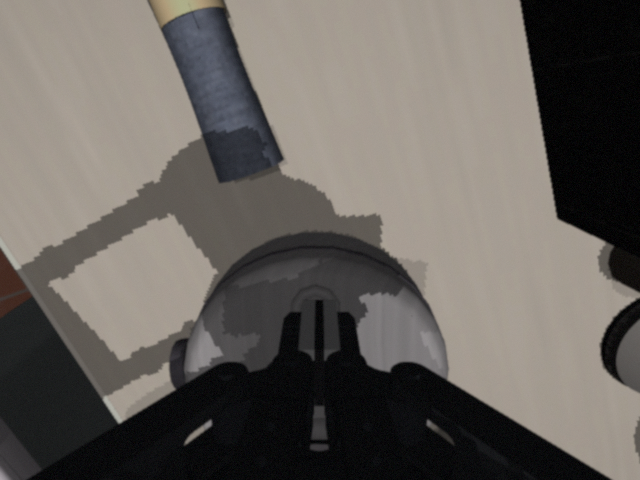

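Arm coming down smoothly at about 7 N; the ring is under the fingertips and the cap is steady.

Request:
servo_tool([
  {"slide":[0,0,0.002],"spin":0},
  {"slide":[0,0,0.002],"spin":0},
  {"slide":[0,0,0],"spin":0},
])

```text
clock: 19.5
position: [0.4818, 0.1744, 0.1065]
ee_rot: [0.001, 0.819, 0.574, 0.001]
contact_force: [-1.0, -0.9, 7.0]
width: 0.0
```

Request:
servo_tool([
  {"slide":[0,0,0.002],"spin":0},
  {"slide":[0,0,0.001],"spin":0},
  {"slide":[0,0,0],"spin":0},
])

```text
clock: 19.8
position: [0.4819, 0.1745, 0.1035]
ee_rot: [0.001, 0.819, 0.574, 0.001]
contact_force: [-1.2, 0.3, 6.4]
width: 0.0
```

Request:
servo_tool([
  {"slide":[0,0,0.002],"spin":0},
  {"slide":[0,0,0.001],"spin":0},
  {"slide":[0,0,0],"spin":0},
])

```text
clock: 20.1
position: [0.4821, 0.1748, 0.1005]
ee_rot: [0.001, 0.819, 0.574, 0.001]
contact_force: [0.5, 0.6, 6.8]
width: -0.0001
```

Request:
servo_tool([
  {"slide":[0,0,0.001],"spin":0},
  {"slide":[0,0,0.001],"spin":0},
  {"slide":[0,0,0],"spin":0},
])

```text
clock: 20.4
position: [0.4821, 0.1749, 0.0985]
ee_rot: [0.001, 0.819, 0.574, 0.001]
contact_force: [-0.0, 1.7, 7.3]
width: -0.0001
```

Request:
servo_tool([
  {"slide":[0,0,0.001],"spin":0},
  {"slide":[0,0,0.001],"spin":0},
  {"slide":[0,0,0],"spin":0},
])

```text
clock: 20.7
position: [0.4822, 0.1749, 0.0965]
ee_rot: [0.001, 0.819, 0.574, 0.001]
contact_force: [-0.2, 1.4, 7.3]
width: -0.0
```

Request:
servo_tool([
  {"slide":[0,0,0.001],"spin":0},
  {"slide":[0,0,0.001],"spin":0},
  {"slide":[0,0,0],"spin":0},
])

```text
clock: 21.0
position: [0.4822, 0.175, 0.0945]
ee_rot: [0.001, 0.819, 0.573, 0.001]
contact_force: [-0.1, 0.3, 5.6]
width: -0.0001
```

Request:
servo_tool([
  {"slide":[0,0,0.001],"spin":0},
  {"slide":[0,0,0.001],"spin":0},
  {"slide":[0,0,0],"spin":0},
])

```text
clock: 21.3
position: [0.4822, 0.175, 0.0925]
ee_rot: [0.001, 0.819, 0.574, 0.001]
contact_force: [0.4, 0.9, 6.8]
width: -0.0002
```

Request:
servo_tool([
  {"slide":[0,0,0.001],"spin":0},
  {"slide":[0,0,0],"spin":0},
])

```text
clock: 21.5
position: [0.4823, 0.175, 0.0915]
ee_rot: [0.001, 0.819, 0.574, 0.001]
contact_force: [-0.4, 1.9, 6.0]
width: 0.0002
```

Request:
servo_tool([
  {"slide":[0,0,0.001],"spin":0},
  {"slide":[0,0,0.001],"spin":0},
  {"slide":[0,0,0],"spin":0},
])

```text
clock: 21.8
position: [0.4823, 0.175, 0.0895]
ee_rot: [0.001, 0.819, 0.573, 0.001]
contact_force: [-0.4, 1.6, 6.2]
width: -0.0002
```

Request:
servo_tool([
  {"slide":[0,0,0.001],"spin":0},
  {"slide":[0,0,0.001],"spin":0},
  {"slide":[0,0,0],"spin":0},
])

```text
clock: 22.1
position: [0.4823, 0.175, 0.0875]
ee_rot: [0.001, 0.819, 0.574, 0.001]
contact_force: [0.8, 1.8, 6.3]
width: -0.0002
```

```bash
python3 -c "
from h import *
go(.4812,.175,.1)
b=snap('side','s8.png');snap('wrist','w8.png')
cv2.imwrite('pics/s8z.png',cv2.resize(b[190:310,220:340],None,fx=5,fy=5,interpolation=cv2.INTER_CUBIC))
"
```

```text
t 22.1 pos [0.4823 0.175  0.0875] toolx 69.99 tilt [ 0.003  0.001 -1.   ] F [0.76 1.83 6.32] w -0.0002 q [0.21 0.31 1.85 0.   0.98 0.56]
slide [-0.0004 -0.001  -0.0125]
```

View pics/w8.png

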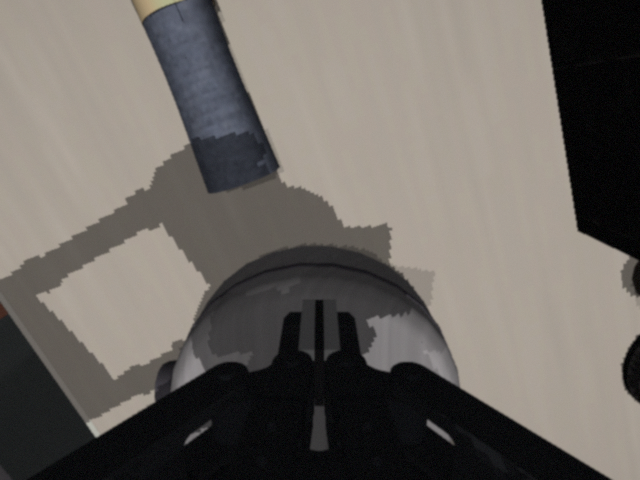

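Request:
servo_tool([
  {"slide":[0,0,0.001],"spin":0},
  {"slide":[0,0,0],"spin":0},
])

```text
clock: 22.4
position: [0.4824, 0.1751, 0.0866]
ee_rot: [0.001, 0.819, 0.573, 0.002]
contact_force: [0.2, 2.6, 7.0]
width: 0.0004
```

Request:
servo_tool([
  {"slide":[0,0,0.001],"spin":0},
  {"slide":[0,0,0],"spin":0},
])

```text
clock: 22.6
position: [0.4826, 0.1753, 0.0858]
ee_rot: [0.001, 0.819, 0.573, 0.002]
contact_force: [-0.1, 2.6, 7.5]
width: 0.0001
```

Request:
servo_tool([
  {"slide":[0,0,0.001],"spin":0},
  {"slide":[0,0,0],"spin":0},
])

```text
clock: 22.8
position: [0.4827, 0.1754, 0.085]
ee_rot: [0.001, 0.819, 0.573, 0.002]
contact_force: [0.2, 3.1, 8.7]
width: -0.0002
```

Request:
servo_tool([
  {"slide":[0,0,0.001],"spin":0},
  {"slide":[0,0,0],"spin":0},
])

```text
clock: 23.0
position: [0.4829, 0.1756, 0.0841]
ee_rot: [0.001, 0.819, 0.573, 0.002]
contact_force: [0.1, 2.2, 9.7]
width: 0.0003
```

View pics/s8z.png

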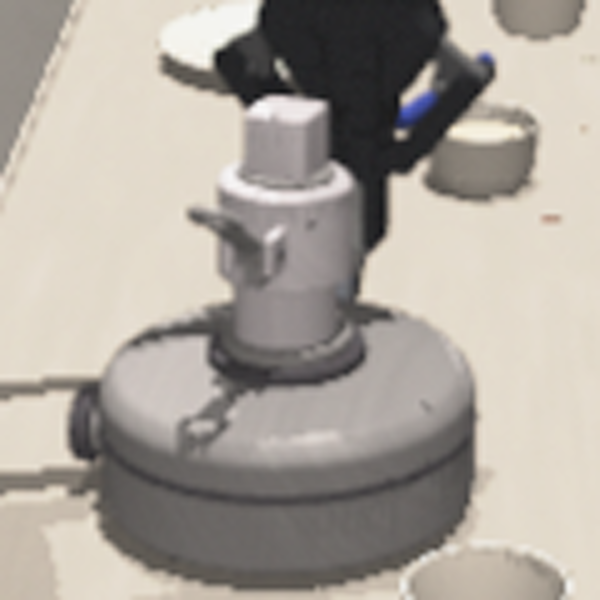

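The force is now rising at about the neck-spring rate, so the arm is probably on its stop. I'll press a little more, slightly inward, to confirm.

Request:
servo_tool([
  {"slide":[-0.001,0,0.001],"spin":0},
  {"slide":[0,0,0],"spin":0},
])

```text
clock: 23.2
position: [0.4829, 0.1753, 0.0834]
ee_rot: [0.0, 0.819, 0.573, 0.003]
contact_force: [-0.5, 4.1, 10.6]
width: -0.0002
```

Request:
servo_tool([
  {"slide":[-0.001,0,0.001],"spin":0},
  {"slide":[0,0,0],"spin":0},
])

```text
clock: 23.4
position: [0.4833, 0.1745, 0.0826]
ee_rot: [0.001, 0.819, 0.573, 0.004]
contact_force: [1.2, 4.8, 9.9]
width: -0.0001
```

Request:
servo_tool([
  {"slide":[-0.001,0,0.001],"spin":0},
  {"slide":[0,0,0],"spin":0},
])

```text
clock: 23.6
position: [0.4833, 0.1743, 0.0819]
ee_rot: [0.0, 0.82, 0.573, 0.005]
contact_force: [0.6, 6.6, 11.0]
width: 0.0001
```

Request:
servo_tool([
  {"slide":[0,0,-0.005],"spin":0},
  {"slide":[0,0,-0.02],"spin":0},
  {"slide":[0.01,0,-0.03],"spin":0},
  {"slide":[0.01,0,-0.04],"spin":0},
  {"slide":[0,0,-0.03],"spin":0},
  {"slide":[-0.02,0,-0.03],"spin":0},
  {"slide":[0,0,0],"spin":0},
  {"slide":[0,0,0],"spin":0},
])

```text
clock: 24.4
position: [0.4799, 0.1715, 0.2346]
ee_rot: [0.0, 0.819, 0.573, 0.0]
contact_force: [-1.0, -0.1, -0.3]
width: 0.0001
```

```bash
python3 -c "
from h import *
go(.4812,.175,.1)
b=snap('side','s9.png');w=snap('wrist','w9.png')
cv2.imwrite('pics/s9z.png',cv2.resize(b[190:310,220:340],None,fx=5,fy=5,interpolation=cv2.INTER_CUBIC))
"
```

```text
t 24.4 pos [0.4799 0.1715 0.2346] toolx 69.95 tilt [ 0.001 -0.    -1.   ] F [-1.   -0.1  -0.26] w 0.0001 q [ 0.21  0.17  1.63 -0.    1.33  0.56]
slide [ 0.0037 -0.      0.1346]
```

View pics/w9.png

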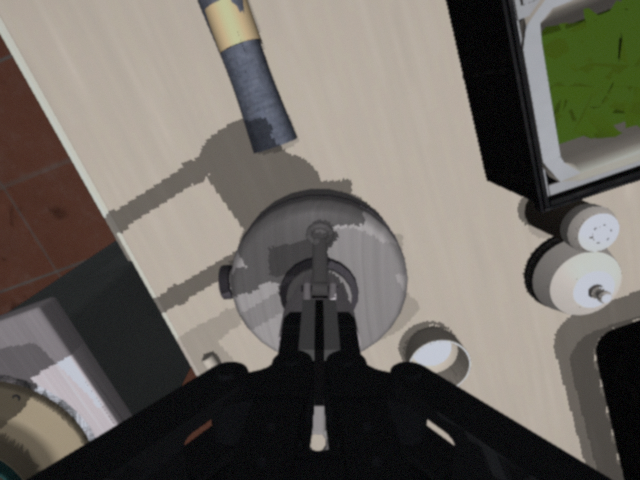

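View pics/s9z.png

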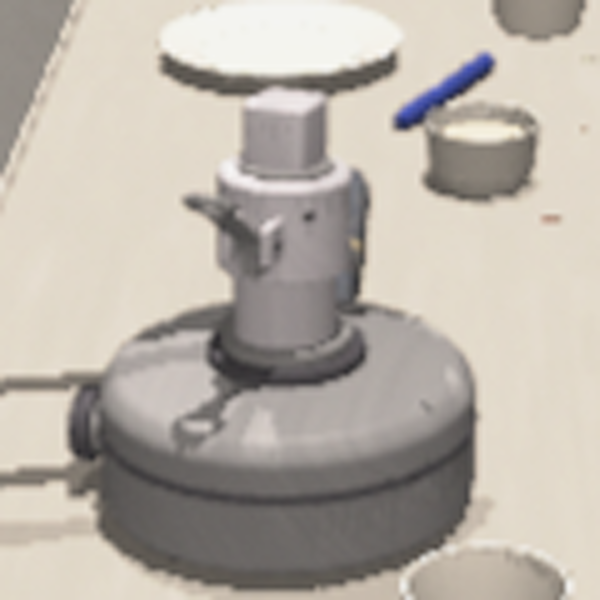

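```bash
cat > ang.py <<'E'
from h import *
from scipy.optimize import brentq
def ang(C,px,u,c=(.4555,.1045),mz=.110,L=46):
    # angle (deg above level) whose ring-centre projects nearest the pixel
    o=[]
    for a in np.arange(-60,50,.5):
        r=.033+L/1e3*np.cos(np.radians(a)); z=mz+.020+L/1e3*np.sin(np.radians(a))
        o.append((np.hypot(*(proj(C,[c[0]+r*u[0],c[1]+r*u[1],z])-px)),a))
    return sorted(o)[:3]
E
python3 - <<'E'
from ang import *
C=cam('wrist');u=np.array([np.cos(np.radians(70)),np.sin(np.radians(70))])
for mz in(.108,.110,.112): print(mz,ang(C,(320,233),u,mz=mz))
for m in (-60,-55,-50,-45,-40,-35,-30):
    a=np.radians(m);r=.033+.046*np.cos(a);print(m,proj(C,[.4555+r*u[0],.1045+r*u[1],.13+.046*np.sin(a)]))
print(proj(C,[.4555+.033*u[0],.1045+.033*u[1],.13]))
E
```

```text
0.108 [(np.float64(1.529843867932458), np.float64(-51.0)), (np.float64(1.5405134315773181), np.float64(-50.5)), (np.float64(1.5719605600076632), np.float64(-51.5))]
0.11 [(np.float64(1.548930575984403), np.float64(-49.5)), (np.float64(1.5625617266769163), np.float64(-49.0)), (np.float64(1.5843031392902633), np.float64(-50.0))]
0.112 [(np.float64(1.5704614105586314), np.float64(-48.0)), (np.float64(1.5807478053768356), np.float64(-47.5)), (np.float64(1.6053512664525134), np.float64(-48.5))]
-60 [321.50692491 239.56203122]
-55 [321.52490721 236.30572909]
-50 [321.54510272 233.35024852]
-45 [321.56747085 230.72294129]
-40 [321.59195642 228.45163117]
-35 [321.61848726 226.56438489]
-30 [321.64697164 225.08920523]
[321.7846596  289.47733891]
```

The ring at (320,233) puts the first arm at about -49.5°, where the stop is -50°, so it is fully down. Now across, high, to the other arm.

Request:
servo_tool([
  {"slide":[-0.02,0,-0.015],"spin":0},
  {"slide":[-0.04,0,0],"spin":0},
  {"slide":[-0.04,0,0],"spin":0},
  {"slide":[-0.03,0,0],"spin":0},
  {"slide":[-0.0155,0,0],"spin":0},
  {"slide":[0,0,0],"spin":0},
  {"slide":[0,0,0],"spin":0},
])

```text
clock: 25.2
position: [0.43, 0.0355, 0.2486]
ee_rot: [-0.001, 0.819, 0.573, -0.001]
contact_force: [0.7, 0.3, 0.4]
width: 0.0
```

```bash
python3 -c "
from h import *
go(.4555-.074*.342,.1045-.074*.94,.18)
w=snap('wrist','w10.png')
"
```

```text
t 25.2 pos [0.43   0.0355 0.2486] toolx 69.94 tilt [-0.002  0.001 -1.   ] F [0.66 0.35 0.39] w 0.0 q [-0.08  0.05  1.75  0.    1.35  0.27]
slide [-0.0005  0.0005  0.0686]
```

View pics/w10.png

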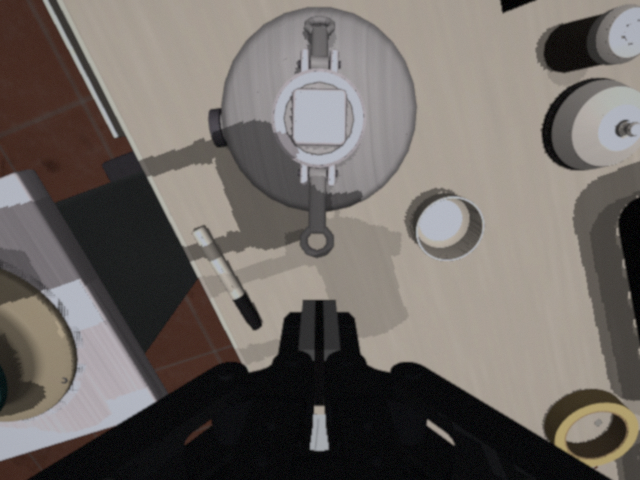

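The wrist view shows the first arm folded down (ring at (319,25)) and the second still raised (ring at (317,240)), in line with the fingers. Descending.

Request:
servo_tool([
  {"slide":[0,0,0.025],"spin":0},
  {"slide":[0,0,0.025],"spin":0},
  {"slide":[0,0,0.015],"spin":0},
  {"slide":[0,0,0.008],"spin":0},
  {"slide":[0,0,0],"spin":0},
])

```text
clock: 25.75
position: [0.4297, 0.0359, 0.1755]
ee_rot: [-0.001, 0.819, 0.574, -0.001]
contact_force: [0.2, 0.2, -0.4]
width: 0.0
```

Request:
servo_tool([
  {"slide":[0,0,0.003],"spin":0},
  {"slide":[0,0,0.003],"spin":0},
  {"slide":[0,0,0],"spin":0},
])

```text
clock: 26.05
position: [0.4304, 0.0352, 0.1708]
ee_rot: [0.0, 0.819, 0.574, 0.0]
contact_force: [0.2, -0.4, -0.0]
width: -0.0002
```

Request:
servo_tool([
  {"slide":[0,0,0.003],"spin":0},
  {"slide":[0,0,0.003],"spin":0},
  {"slide":[0,0,0],"spin":0},
])

```text
clock: 26.35
position: [0.4301, 0.0351, 0.1643]
ee_rot: [-0.0, 0.819, 0.573, -0.0]
contact_force: [-0.0, 0.1, -0.4]
width: -0.0002
```

Request:
servo_tool([
  {"slide":[0,0,0.003],"spin":0},
  {"slide":[0,0,0.003],"spin":0},
  {"slide":[0,0,0],"spin":0},
])

```text
clock: 26.65
position: [0.4301, 0.0345, 0.1589]
ee_rot: [0.001, 0.819, 0.574, -0.0]
contact_force: [-2.1, -2.2, 6.5]
width: 0.0001
```

Request:
servo_tool([
  {"slide":[0,0,0.002],"spin":0},
  {"slide":[0,0,0.002],"spin":0},
  {"slide":[0,0,0],"spin":0},
])

```text
clock: 26.95
position: [0.4297, 0.0332, 0.1552]
ee_rot: [0.002, 0.819, 0.574, -0.002]
contact_force: [-3.6, -5.5, 9.2]
width: -0.0001
```

Request:
servo_tool([
  {"slide":[0,0,0.002],"spin":0},
  {"slide":[0,0,0.002],"spin":0},
  {"slide":[0,0,0],"spin":0},
])

```text
clock: 27.25
position: [0.4298, 0.0331, 0.1511]
ee_rot: [0.002, 0.819, 0.574, -0.002]
contact_force: [-2.8, -6.6, 7.4]
width: 0.0001
```

Request:
servo_tool([
  {"slide":[0,0,0.002],"spin":0},
  {"slide":[0,0,0.002],"spin":0},
  {"slide":[0,0,0],"spin":0},
])

```text
clock: 27.55
position: [0.4301, 0.0334, 0.147]
ee_rot: [0.002, 0.819, 0.574, -0.001]
contact_force: [-1.8, -5.9, 7.1]
width: -0.0001
```

Request:
servo_tool([
  {"slide":[0,0,0.002],"spin":0},
  {"slide":[0,0,0.002],"spin":0},
  {"slide":[0,0,0],"spin":0},
])

```text
clock: 27.85
position: [0.4306, 0.0344, 0.1429]
ee_rot: [0.001, 0.819, 0.574, -0.0]
contact_force: [0.2, -2.3, 5.0]
width: -0.0
```

Request:
servo_tool([
  {"slide":[0,0,0.002],"spin":0},
  {"slide":[0,0,0.002],"spin":0},
  {"slide":[0,0,0],"spin":0},
])

```text
clock: 28.15
position: [0.4306, 0.0343, 0.1389]
ee_rot: [0.001, 0.819, 0.574, -0.0]
contact_force: [-1.6, -3.8, 5.5]
width: 0.0003
```

Request:
servo_tool([
  {"slide":[0,0,0.002],"spin":0},
  {"slide":[0,0,0.002],"spin":0},
  {"slide":[0,0,0],"spin":0},
])

```text
clock: 28.45
position: [0.4305, 0.0343, 0.1348]
ee_rot: [0.001, 0.819, 0.574, -0.0]
contact_force: [-1.5, -3.4, 3.7]
width: -0.0002
```

Request:
servo_tool([
  {"slide":[0,0,0.002],"spin":0},
  {"slide":[0,0,0.002],"spin":0},
  {"slide":[0,0,0.002],"spin":0},
  {"slide":[0,0,0],"spin":0},
])

```text
clock: 28.85
position: [0.4304, 0.0342, 0.1289]
ee_rot: [0.001, 0.819, 0.574, -0.0]
contact_force: [-1.6, -5.3, 7.2]
width: -0.0001
```

Request:
servo_tool([
  {"slide":[0,0,0.002],"spin":0},
  {"slide":[0,0,0.002],"spin":0},
  {"slide":[0,0,0],"spin":0},
])

```text
clock: 29.15
position: [0.4305, 0.0342, 0.1249]
ee_rot: [0.001, 0.819, 0.574, -0.0]
contact_force: [-1.8, -4.3, 5.9]
width: -0.0
```

Request:
servo_tool([
  {"slide":[0,0,0.002],"spin":0},
  {"slide":[0,0,0.002],"spin":0},
  {"slide":[0,0,0],"spin":0},
])

```text
clock: 29.45
position: [0.4306, 0.0347, 0.1209]
ee_rot: [0.001, 0.819, 0.574, 0.0]
contact_force: [-2.2, -2.5, 6.4]
width: 0.0001
```

Request:
servo_tool([
  {"slide":[0,0,0.002],"spin":0},
  {"slide":[0,0,0.002],"spin":0},
  {"slide":[0,0,0],"spin":0},
])

```text
clock: 29.75
position: [0.4309, 0.0353, 0.117]
ee_rot: [0.0, 0.819, 0.573, 0.001]
contact_force: [-0.6, -1.3, 6.8]
width: -0.0001
```

Request:
servo_tool([
  {"slide":[0,0,0.002],"spin":0},
  {"slide":[0,0,0.002],"spin":0},
  {"slide":[0,0,0],"spin":0},
])

```text
clock: 30.05
position: [0.4312, 0.0361, 0.1132]
ee_rot: [-0.0, 0.82, 0.573, 0.002]
contact_force: [-0.8, 2.4, 7.6]
width: -0.0
```

```bash
python3 -c "
from h import *
go(.4555-.074*.342,.1045-.074*.94,.09)
b=snap('side','s11.png');w=snap('wrist','w11.png')
cv2.imwrite('pics/s11z.png',cv2.resize(b[190:310,220:340],None,fx=5,fy=5,interpolation=cv2.INTER_CUBIC))
"
```

```text
t 30.05 pos [0.4312 0.0361 0.1132] toolx 69.93 tilt [ 0.002  0.002 -1.   ] F [-0.75  2.43  7.6 ] w -0.0 q [-0.08  0.17  1.98  0.    0.99  0.27]
slide [-0.0015 -0.0006  0.0232]
```

View pics/s11z.png

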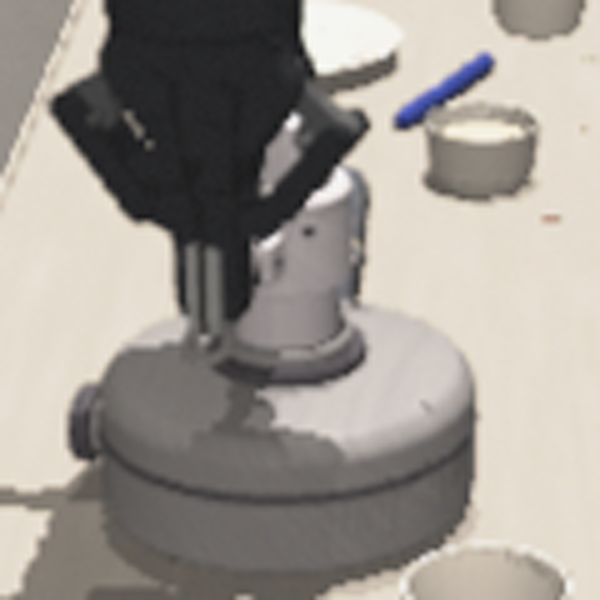

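Request:
servo_tool([
  {"slide":[-0.001,0,0.002],"spin":0},
  {"slide":[0,0,0.002],"spin":0},
  {"slide":[0,0,0],"spin":0},
])

```text
clock: 30.45
position: [0.4311, 0.0349, 0.1093]
ee_rot: [0.0, 0.819, 0.573, 0.002]
contact_force: [-0.5, 1.4, 7.8]
width: 0.0001
```

Request:
servo_tool([
  {"slide":[0,0,0.002],"spin":0},
  {"slide":[0,0,0.002],"spin":0},
  {"slide":[0,0,0],"spin":0},
])

```text
clock: 30.75
position: [0.4311, 0.0348, 0.1053]
ee_rot: [0.0, 0.819, 0.573, 0.002]
contact_force: [-0.1, 0.1, 7.5]
width: 0.0
```

Request:
servo_tool([
  {"slide":[0,0,0.002],"spin":0},
  {"slide":[0,0,0.002],"spin":0},
  {"slide":[0,0,0],"spin":0},
])

```text
clock: 31.05
position: [0.431, 0.0344, 0.1012]
ee_rot: [0.0, 0.819, 0.573, 0.001]
contact_force: [-0.2, -1.0, 6.7]
width: -0.0001
```

Request:
servo_tool([
  {"slide":[0,0,0.001],"spin":0},
  {"slide":[0,0,0.001],"spin":0},
  {"slide":[0,0,0.001],"spin":0},
  {"slide":[0,0,0],"spin":0},
])

```text
clock: 31.45
position: [0.4309, 0.0344, 0.0982]
ee_rot: [0.0, 0.819, 0.573, 0.001]
contact_force: [-0.6, 0.2, 5.7]
width: 0.0
```

Request:
servo_tool([
  {"slide":[0,0,0.001],"spin":0},
  {"slide":[0,0,0.001],"spin":0},
  {"slide":[0,0,0],"spin":0},
])

```text
clock: 31.75
position: [0.4309, 0.0344, 0.0961]
ee_rot: [0.0, 0.819, 0.573, 0.001]
contact_force: [-0.4, -1.4, 5.7]
width: -0.0001
```

Request:
servo_tool([
  {"slide":[0,0,0.001],"spin":0},
  {"slide":[0,0,0.001],"spin":0},
  {"slide":[0,0,0],"spin":0},
])

```text
clock: 32.05
position: [0.4309, 0.0343, 0.0942]
ee_rot: [0.001, 0.819, 0.573, 0.001]
contact_force: [-0.1, -0.9, 6.0]
width: -0.0004
```

Request:
servo_tool([
  {"slide":[0,0,0.001],"spin":0},
  {"slide":[0,0,0.001],"spin":0},
  {"slide":[0,0,0],"spin":0},
])

```text
clock: 32.35
position: [0.4309, 0.0343, 0.0921]
ee_rot: [0.001, 0.819, 0.573, 0.001]
contact_force: [-0.2, -1.7, 5.4]
width: 0.0
```

Request:
servo_tool([
  {"slide":[0,0,0.001],"spin":0},
  {"slide":[0,0,0.001],"spin":0},
  {"slide":[0,0,0],"spin":0},
])

```text
clock: 32.65
position: [0.4309, 0.0343, 0.0901]
ee_rot: [0.001, 0.819, 0.573, 0.001]
contact_force: [-0.3, -0.2, 5.9]
width: 0.0
```

Request:
servo_tool([
  {"slide":[0,0,0.001],"spin":0},
  {"slide":[0,0,0.001],"spin":0},
  {"slide":[0,0,0],"spin":0},
])

```text
clock: 32.95
position: [0.431, 0.0342, 0.0883]
ee_rot: [0.001, 0.819, 0.573, 0.001]
contact_force: [-0.3, -1.5, 8.8]
width: 0.0002
```

Request:
servo_tool([
  {"slide":[0,0,0.001],"spin":0},
  {"slide":[0,0,0],"spin":0},
])

```text
clock: 33.15
position: [0.4309, 0.0341, 0.0875]
ee_rot: [0.001, 0.819, 0.573, 0.001]
contact_force: [-1.0, -1.6, 9.9]
width: 0.0001
```

Request:
servo_tool([
  {"slide":[0,0,0.001],"spin":0},
  {"slide":[0,0,0],"spin":0},
])

```text
clock: 33.35
position: [0.431, 0.0341, 0.0866]
ee_rot: [0.001, 0.819, 0.573, 0.001]
contact_force: [-1.5, -2.6, 11.0]
width: -0.0002
```

Request:
servo_tool([
  {"slide":[0,0,0.001],"spin":0},
  {"slide":[0,0,0],"spin":0},
])

```text
clock: 33.55
position: [0.431, 0.034, 0.0858]
ee_rot: [0.001, 0.819, 0.573, 0.001]
contact_force: [-2.2, -1.9, 11.5]
width: -0.0002
```

Same stop signature as on the first arm. One more press, then retract and look.

Request:
servo_tool([
  {"slide":[0,0,0.001],"spin":0},
  {"slide":[0,0,0.001],"spin":0},
  {"slide":[0,0,0],"spin":0},
])

```text
clock: 33.85
position: [0.4312, 0.0338, 0.084]
ee_rot: [0.001, 0.819, 0.574, 0.001]
contact_force: [-1.9, -3.6, 13.4]
width: -0.0001
```

Request:
servo_tool([
  {"slide":[0,0,-0.005],"spin":0},
  {"slide":[0,0,-0.02],"spin":0},
  {"slide":[-0.01,0,-0.03],"spin":0},
  {"slide":[-0.01,0,-0.04],"spin":0},
  {"slide":[0,0,-0.04],"spin":0},
  {"slide":[0,0,-0.04],"spin":0},
  {"slide":[0,0,0],"spin":0},
  {"slide":[0,0,0],"spin":0},
])

```text
clock: 34.65
position: [0.4233, 0.0158, 0.2579]
ee_rot: [0.0, 0.819, 0.573, 0.001]
contact_force: [-0.2, -0.2, -0.7]
width: 0.0002
```

```bash
python3 -c "
from h import *
go(.4555,.1045,.26)
b=snap('side','s12.png');w=snap('wrist','w12.png')
cv2.imwrite('pics/s12z.png',cv2.resize(b[190:310,220:340],None,fx=5,fy=5,interpolation=cv2.INTER_CUBIC))
"
```

```text
t 34.65 pos [0.4233 0.0158 0.2579] toolx 69.98 tilt [ 0.002  0.001 -1.   ] F [-0.19 -0.16 -0.65] w 0.0002 q [-0.13  0.03  1.75  0.    1.37  0.22]
slide [ 0.0944 -0.0001 -0.002 ]
```

View pics/w12.png

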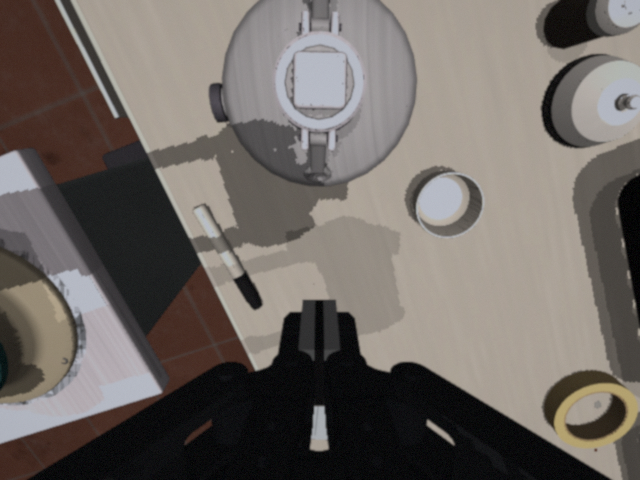

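View pics/s12z.png

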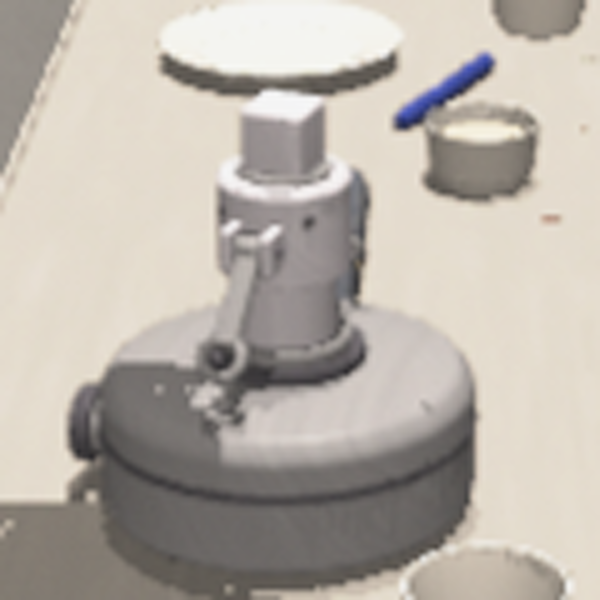

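Run:
```python
from ang import *
u=-np.array([np.cos(np.radians(70)),np.sin(np.radians(70))])
W=cam('wrist');S=cam('side')
px=((223.5)/5-.5+220,(356.5)/5-.5+190)
for mz in(.108,.110,.112): print(mz,ang(S,px,u,mz=mz)[0],ang(W,(317,174),u,mz=mz)[0])
for z in (.179,.182,.186): print('head',z,proj(S,[.4555,.1045,z]),'obs',(282.5/5-.6+220,107/5-.6+190))
```

```text
0.108 (np.float64(0.2877940619108993), np.float64(-40.0)) (np.float64(4.982190903177088), np.float64(-50.0))
0.11 (np.float64(0.22257109891359056), np.float64(-44.0)) (np.float64(4.995575815077037), np.float64(-50.5))
0.112 (np.float64(0.7959223262249797), np.float64(-47.0)) (np.float64(5.009245805684156), np.float64(-51.0))
head 0.179 [276.46967216 211.93313197] obs (275.9, 210.8)
head 0.182 [276.43816255 210.53988252] obs (275.9, 210.8)
head 0.186 [276.3960473  208.67768675] obs (275.9, 210.8)
```

Run:
```python
from ang import *
u=-np.array([np.cos(np.radians(70)),np.sin(np.radians(70))])
W=cam('wrist');S=cam('side')
print('wrist head pred',proj(W,[.4555,.1045,.182]),'obs (320,80)')
for a in (-30,-40,-45,-50):
    r=.033+.046*np.cos(np.radians(a));p=[.4555+r*u[0],.1045+r*u[1],.13+.046*np.sin(np.radians(a))]
    q=[.4555+.033*u[0],.1045+.033*u[1],.13]
    print(a,'W',proj(W,p).round(1),'S',proj(S,p).round(1),'S pivot',proj(S,q).round(1))
w=cv2.imread('pics/w12.png');s=cv2.imread('pics/s12.png')
cv2.imwrite('pics/z12.png',np.hstack([cv2.resize(w[50:210,260:380],(450,600),interpolation=cv2.INTER_CUBIC),cv2.resize(s[228:268,250:273],(345,600),interpolation=cv2.INTER_CUBIC)]))
```

```text
wrist head pred [323.1406995   81.62245584] obs (320,80)
-30 W [322.1 190.7] S [262.9 257.9] S pivot [270.6 239.9]
-40 W [322.  183.1] S [263.9 260. ] S pivot [270.6 239.9]
-45 W [322.  178.9] S [264.5 260.9] S pivot [270.6 239.9]
-50 W [322.  174.5] S [265.2 261.5] S pivot [270.6 239.9]
```

View pics/z12.png

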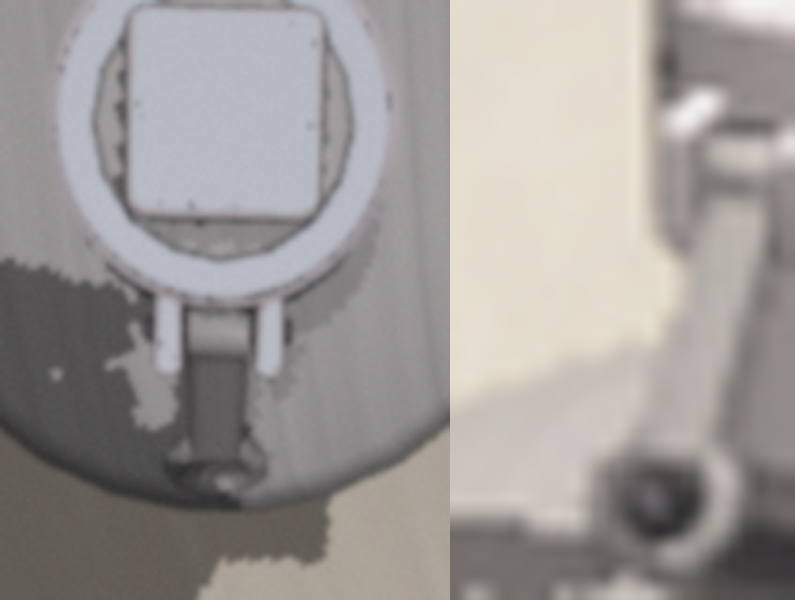

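The wrist view gives -47 to -50° for the second arm. The side view gives about -43°, but it is weak there (about 3° per 0.5 px). I'll settle it by feel with one gentle re-press.

Request:
servo_tool([
  {"slide":[0.02,0,0.03],"spin":0},
  {"slide":[0,0,0.04],"spin":0},
  {"slide":[0,0,0.04],"spin":0},
  {"slide":[0,0,0.03],"spin":0},
  {"slide":[0,0,0.015],"spin":0},
  {"slide":[0,0,0.008],"spin":0},
  {"slide":[0,0,0],"spin":0},
  {"slide":[0,0,0],"spin":0},
])

```text
clock: 35.55
position: [0.4301, 0.0342, 0.0947]
ee_rot: [0.0, 0.819, 0.573, 0.0]
contact_force: [0.3, 0.1, 0.6]
width: -0.0
```

Request:
servo_tool([
  {"slide":[0,0,0.002],"spin":0},
  {"slide":[0,0,0.002],"spin":0},
  {"slide":[0,0,0],"spin":0},
])

```text
clock: 35.85
position: [0.4306, 0.034, 0.0912]
ee_rot: [0.001, 0.819, 0.574, 0.001]
contact_force: [0.2, -0.4, 1.1]
width: -0.0001
```

Request:
servo_tool([
  {"slide":[0,0,0.001],"spin":0},
  {"slide":[0,0,0.001],"spin":0},
  {"slide":[0,0,0],"spin":0},
])

```text
clock: 36.15
position: [0.4306, 0.0339, 0.0891]
ee_rot: [0.001, 0.819, 0.574, 0.001]
contact_force: [0.4, -0.8, 5.5]
width: 0.0
```

Request:
servo_tool([
  {"slide":[0,0,0.001],"spin":0},
  {"slide":[0,0,0.001],"spin":0},
  {"slide":[0,0,0],"spin":0},
])

```text
clock: 36.45
position: [0.4307, 0.0338, 0.0874]
ee_rot: [0.001, 0.819, 0.574, 0.001]
contact_force: [-1.6, -2.3, 8.3]
width: 0.0003
```

Request:
servo_tool([
  {"slide":[0,0,0.0015],"spin":0},
  {"slide":[0,0,0.0015],"spin":0},
  {"slide":[0,0,0],"spin":0},
])

```text
clock: 36.75
position: [0.4308, 0.0336, 0.0848]
ee_rot: [0.001, 0.819, 0.574, 0.001]
contact_force: [-1.6, -2.8, 12.1]
width: 0.0001
```

Request:
servo_tool([
  {"slide":[0,0,0.001],"spin":0},
  {"slide":[0,0,0.001],"spin":0},
  {"slide":[0,0,0],"spin":0},
])

```text
clock: 37.05
position: [0.4308, 0.0333, 0.0831]
ee_rot: [0.001, 0.819, 0.574, 0.0]
contact_force: [-2.6, -2.6, 15.1]
width: -0.0001
```

Request:
servo_tool([
  {"slide":[0,0,0.001],"spin":0},
  {"slide":[0,0,0],"spin":0},
])

```text
clock: 37.25
position: [0.4311, 0.0333, 0.0822]
ee_rot: [0.002, 0.819, 0.574, 0.001]
contact_force: [-1.9, -4.0, 14.5]
width: 0.0002
```

The second press retraced the first one's force curve (13.4 N at 0.084 before, about 13.5 N now), so it is elastic and the arm is on its stop. I'll run the same check on the first arm.

Request:
servo_tool([
  {"slide":[0,0,-0.005],"spin":0},
  {"slide":[0,0,-0.02],"spin":0},
  {"slide":[-0.005,0,-0.04],"spin":0},
  {"slide":[-0.005,0,-0.045],"spin":0},
  {"slide":[0,0,-0.045],"spin":0},
  {"slide":[0.01,0,-0.015],"spin":0},
  {"slide":[0.03,0,0],"spin":0},
  {"slide":[0.045,0,0],"spin":0},
])

```text
clock: 38.05
position: [0.4555, 0.1043, 0.2514]
ee_rot: [0.001, 0.82, 0.572, 0.0]
contact_force: [0.6, 0.4, -0.5]
width: -0.0001
```

Request:
servo_tool([
  {"slide":[0.045,0,0],"spin":0},
  {"slide":[0.03,0,0],"spin":0},
  {"slide":[0,0,0],"spin":0},
  {"slide":[0,0,0],"spin":0},
])

```text
clock: 38.45
position: [0.4805, 0.1753, 0.2498]
ee_rot: [-0.0, 0.819, 0.574, -0.001]
contact_force: [0.2, 0.2, -0.2]
width: 0.0003
```

```bash
python3 -c "
from h import *
go(.4555+.0755*.342,.1045+.0755*.94,.095)
"
```

```text
t 38.45 pos [0.4805 0.1753 0.2498] toolx 70.08 tilt [-0.002 -0.001 -1.   ] F [ 0.23  0.17 -0.2 ] w 0.0003 q [ 0.21  0.17  1.6  -0.    1.37  0.56]
slide [0.0007 0.0009 0.1548]
```

Request:
servo_tool([
  {"slide":[0,0.001,0.03],"spin":0},
  {"slide":[0,0,0.04],"spin":0},
  {"slide":[0,0,0.04],"spin":0},
  {"slide":[0,0,0.025],"spin":0},
  {"slide":[0,0,0.013],"spin":0},
  {"slide":[0,0,0.006],"spin":0},
  {"slide":[0,0,0],"spin":0},
  {"slide":[0,0,0],"spin":0},
])

```text
clock: 39.25
position: [0.4826, 0.1743, 0.0974]
ee_rot: [0.0, 0.819, 0.573, 0.0]
contact_force: [0.9, -0.5, 0.5]
width: 0.0
```

Request:
servo_tool([
  {"slide":[0,0,0.002],"spin":0},
  {"slide":[0,0,0.002],"spin":0},
  {"slide":[0,0,0],"spin":0},
])

```text
clock: 39.55
position: [0.4827, 0.1749, 0.093]
ee_rot: [0.0, 0.819, 0.573, 0.001]
contact_force: [0.4, -0.3, 1.6]
width: -0.0
```

Request:
servo_tool([
  {"slide":[0,0,0.001],"spin":0},
  {"slide":[0,0,0.001],"spin":0},
  {"slide":[0,0,0],"spin":0},
])

```text
clock: 39.85
position: [0.4828, 0.1751, 0.091]
ee_rot: [0.0, 0.819, 0.573, 0.001]
contact_force: [0.1, 1.3, 4.7]
width: 0.0001
```

Request:
servo_tool([
  {"slide":[0,0,0.001],"spin":0},
  {"slide":[0,0,0.001],"spin":0},
  {"slide":[0,0,0],"spin":0},
])

```text
clock: 40.15
position: [0.4829, 0.1753, 0.0892]
ee_rot: [0.0, 0.819, 0.573, 0.001]
contact_force: [0.6, 1.0, 6.6]
width: -0.0001
```

Request:
servo_tool([
  {"slide":[0,0,0.001],"spin":0},
  {"slide":[0,0,0.001],"spin":0},
  {"slide":[0,0,0],"spin":0},
])

```text
clock: 40.45
position: [0.4831, 0.1755, 0.0875]
ee_rot: [0.0, 0.819, 0.573, 0.001]
contact_force: [-0.4, 1.7, 8.6]
width: -0.0002
```

Request:
servo_tool([
  {"slide":[0,0,0.0015],"spin":0},
  {"slide":[0,0,0.0015],"spin":0},
  {"slide":[0,0,0],"spin":0},
])

```text
clock: 40.75
position: [0.4835, 0.1759, 0.0849]
ee_rot: [0.0, 0.819, 0.573, 0.002]
contact_force: [0.4, 3.9, 10.9]
width: 0.0003
```

Request:
servo_tool([
  {"slide":[0,0,0.001],"spin":0},
  {"slide":[0,0,0.001],"spin":0},
  {"slide":[0,0,0],"spin":0},
])

```text
clock: 41.05
position: [0.4839, 0.1762, 0.0833]
ee_rot: [0.0, 0.819, 0.573, 0.003]
contact_force: [0.4, 2.6, 12.6]
width: 0.0002
```

Request:
servo_tool([
  {"slide":[0,0,0.001],"spin":0},
  {"slide":[0,0,0],"spin":0},
])

```text
clock: 41.25
position: [0.484, 0.1763, 0.0825]
ee_rot: [0.0, 0.819, 0.573, 0.003]
contact_force: [-0.7, 3.8, 13.7]
width: -0.0004
```

Request:
servo_tool([
  {"slide":[0,0,-0.005],"spin":0},
  {"slide":[0,0,-0.02],"spin":0},
  {"slide":[0.01,0,-0.04],"spin":0},
  {"slide":[0,0,-0.045],"spin":0},
  {"slide":[0,0,-0.045],"spin":0},
  {"slide":[-0.01,0,-0.03],"spin":0},
  {"slide":[-0.03,0,0],"spin":0},
  {"slide":[-0.045,0,0],"spin":0},
])

```text
clock: 42.05
position: [0.4568, 0.1045, 0.266]
ee_rot: [0.0, 0.818, 0.575, 0.001]
contact_force: [0.3, -1.2, 0.2]
width: 0.0
```

Request:
servo_tool([
  {"slide":[-0.04,0,0],"spin":0},
  {"slide":[-0.03,0,0],"spin":0},
  {"slide":[0,0,0],"spin":0},
  {"slide":[0,0,0],"spin":0},
  {"slide":[0,0,0],"spin":0},
])

```text
clock: 42.55
position: [0.4326, 0.0392, 0.2653]
ee_rot: [-0.0, 0.819, 0.574, -0.0]
contact_force: [-0.1, -0.7, 0.5]
width: 0.0001
```

```bash
python3 -c "
from h import *
go(.4555,.1045,.26)
b=snap('side','s13.png');w=snap('wrist','w13.png')
W=cam('wrist');u=np.array([.342,.94]);c=np.array([.4555,.1045])
print('head',proj(W,[*c,.182]),'rim',proj(W,[*c,.152]))
for sg in(1,-1):
  print(sg,'pivot',proj(W,[*(c+sg*.033*u),.13]))
  for a in(-35,-40,-45,-50):
    r=.033+.046*np.cos(np.radians(a));print(a,proj(W,[*(c+sg*r*u),.13+.046*np.sin(np.radians(a))]).round(1))
cv2.imwrite('pics/w13z.png',cv2.resize(w[0:200,220:420],None,fx=3,fy=3,interpolation=cv2.INTER_CUBIC))
cv2.imwrite('pics/s13z.png',cv2.resize(b[190:310,220:340],None,fx=5,fy=5,interpolation=cv2.INTER_CUBIC))
"
```

```text
t 42.55 pos [0.4326 0.0392 0.2653] toolx 70.01 tilt [-0.001  0.    -1.   ] F [-0.11 -0.65  0.51] w 0.0001 q [-0.07  0.04  1.71  0.    1.39  0.28]
slide [ 0.0692 -0.0008  0.0053]
head [319.16197991 132.29404263] rim [319.10465683 129.16567559]
1 pivot [319.07400372  75.16671786]
-35 [319.   18.9]
-40 [319.   23.7]
-45 [319.   28.9]
-50 [319.   34.2]
-1 pivot [319.06696651 175.40724096]
-35 [319.  216.4]
-40 [319.  212.5]
-45 [319.  208.3]
-50 [319. 204.]
```

View pics/w13z.png

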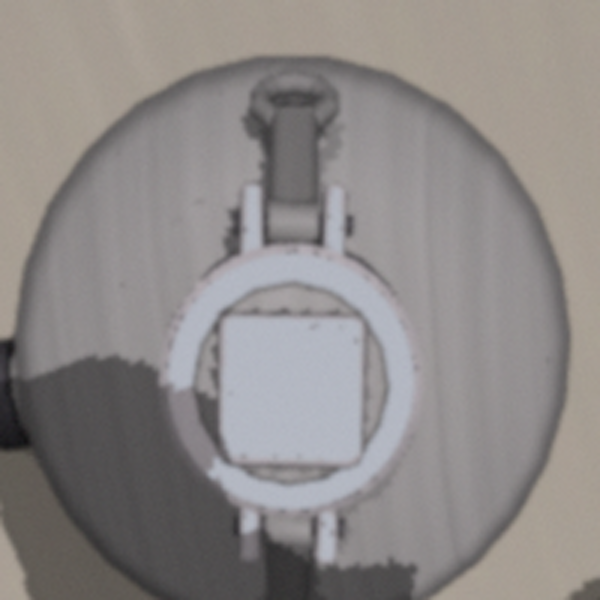

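View pics/s13z.png

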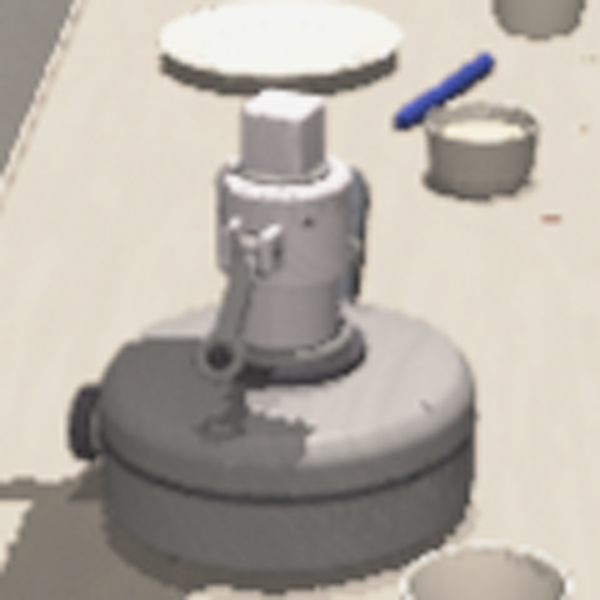

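```bash
python3 -c "
import cv2
w=cv2.imread('pics/w13.png');cv2.imwrite('pics/w13y.png',cv2.resize(w[150:240,260:380],None,fx=5,fy=5,interpolation=cv2.INTER_CUBIC))"
```

```text
(no output)
```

View pics/w13y.png

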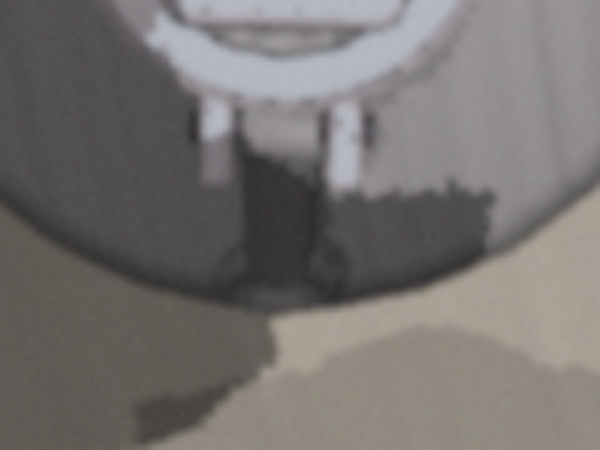

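Both rings project to about -50° (first -52°, second -48°, mean -50°). Both arms are down, the gripper is clear, and the bystanders weren't touched. Handing in.

```bash
python3 -c "
from h import *
s=manip.get_state();print(s['contact_force'],s['clock']);print(manip.sign_off())"
```

```text
[ 0.66349334 -0.19006016  0.39207647] 42.65
the job is handed in; nothing more can be done
None
```

I put the cap on the neck, pressed it home, swung both cam arms down one after the other, and handed the job in at 42.65 s. The hand-in reports no verdict, so this rests on my own checks.

- **Cap:** I gripped it by the square head and lowered it with both arms raised. The gasket gripped and then slipped at about 13 N. I pressed to a peak reading of 23.6 N. It ended at the height expected for fully home (0.1529 m against 0.1531 m). I eased off the load before letting go.
- **Arms:** I pushed each ring down with the closed fingers at about 5–9 N. At the stops, and in one confirming re-press of each arm, the readings reached about 11–15 N.
- **Last checks:** The final wrist picture puts the arms at about -52° and -48°, against -50° at the stop. Measured force was about zero, with the gripper clear and above the cap. The arm never went near the bystanders, and those in the pictures showed no movement, though I did not measure their final positions.
- **What disagreed:**
  - The side camera gave about -43° for the second arm, but it is weak in that direction. The re-press retraced the first force curve, so I took the arm to be on its stop.
  - The first arm's re-press met contact about 1 mm higher than on the first press. It yielded only springily, with no further swing, so I took that as the cap sitting slightly differently once the second arm was down.

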